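Sort square-head screws by thread pitch into the toothed gauge rows

TASK

Three square-head screws, alike but for their thread pitch, have got mixed up: two lie loose on the desk and one was laid in the wrong row of the thread gauge, where it rides proud on the teeth. Put each screw into the gauge row whose teeth match its pitch and seat it fully home, lying along the row and centred on it, head at either end. Lay the screws in, do not drop them, and leave everything else where it is.

Things in the scene. Friction and masses are not known exactly. Their poses are not given: they have to be found in the camera images.
- screw_fine: square-head steel screw with a round-crested right-hand thread of 6 mm pitch, 26 mm outside and 20 mm root diameter, 0.2 to 0.42 kg. Origin on its axis at mid-thread, about 13 mm up when on the desk; own x runs along it: head (28 mm square) x = -58 to -41 mm, neck, thread -30 to +30, plain point to +36; centre of mass at x = -14 mm. As it starts, a groove lies straight below the origin.
- screw_mid: square-head steel screw with a round-crested right-hand thread of 8 mm pitch, 26 mm outside and 18 mm root diameter, 0.2 to 0.42 kg. Origin on its axis at mid-thread, about 13 mm up when on the desk; own x runs along it: head (28 mm square) x = -58 to -41 mm, neck, thread -30 to +30, plain point to +36; centre of mass at x = -14 mm. As it starts, a groove lies straight below the origin.
- screw_coarse: square-head steel screw with a round-crested right-hand thread of 11 mm pitch, 26 mm outside and 16 mm root diameter, 0.2 to 0.42 kg. Origin on its axis at mid-thread, about 13 mm up when on the desk; own x runs along it: head (28 mm square) x = -58 to -41 mm, neck, thread -30 to +30, plain point to +36; centre of mass at x = -14 mm. As it starts, a groove lies straight below the origin.
- row_fine: fine gauge row: dark steel V cradle with slanted teeth of 6 mm pitch, 21 mm wide (y), V 54 mm long (x), feet 7 mm high out to x = +-43 mm. Origin: middle of its underside, on the plate. A 6 mm screw fully home lies along x with its origin 30 mm above this origin. A tooth is at x = 0: set it down with its origin within 1.5 mm of x = 0 (or a whole pitch off); else it rides 2.5 mm or more high.
- row_mid: mid gauge row: dark steel V cradle with slanted teeth of 8 mm pitch, 21 mm wide (y), V 54 mm long (x), feet 7 mm high out to x = +-43 mm. Origin: middle of its underside, on the plate. A 8 mm screw fully home lies along x with its origin 30 mm above this origin. A tooth is at x = 0: set it down with its origin within 1.5 mm of x = 0 (or a whole pitch off); else it rides 2.5 mm or more high.
- row_coarse: coarse gauge row: dark steel V cradle with slanted teeth of 11 mm pitch, 21 mm wide (y), V 54 mm long (x), feet 7 mm high out to x = +-43 mm. Origin: middle of its underside, on the plate. A 11 mm screw fully home lies along x with its origin 30 mm above this origin. A tooth is at x = 0: set it down with its origin within 1.5 mm of x = 0 (or a whole pitch off); else it rides 2.5 mm or more high.
- gauge: base plate of the thread gauge, bare metal, 98 x 170 x 10 mm, fixed; origin at the centre of its underside. Carries the rows side by side 58 mm apart along its y, in any order, axes parallel to its own. A seated screw's axis is 40 mm over the desk; a row is narrower than a screw and no higher than its axis, so fingers can hold a seated screw's thread from above.
- oil_bottle: oil squeeze bottle with a thin spout, standing, 49 mm across, 176 mm high; origin at the centre of its underside; a bystander, to be left where it is
- plug_gauge: go / no-go plug gauge lying on the desk, 118 mm long (along its y), 33 mm thick; origin under its middle; a bystander, to be left where it is
- hex_key: hex key lying flat, 28 x 78 x 6 mm; origin under its middle; a bystander, to be left where it is
- bush: turned steel bush standing on the desk, 36 mm across, 36 mm high; origin at the centre of its underside; a bystander, to be left where it is
- brush: flat brush lying on the machine's base plate, 44 x 218 x 13 mm (long along its y); origin under its middle; a bystander, to be left where it is
- pen: marker pen lying on the desk, 17 x 135 x 16 mm (long along its y); origin under its middle; a bystander, to be left where it is
Things that resemble listed ones, but are neither listed nor needed, are in the scene too. Leave any blue look-alike of the screw_mid alone.

How it is judged:
By the outcome, as a careful person would: the job done as asked, in the order asked, and still so for the second after the job is handed in, with the robot touching nothing.
It also fails if it takes over 72 s, if anything falls off the work surface, if the arm or the gripper's body presses on something with over 40 N, if the wrist force passes 120 N, or if a joint passes its speed limit or range.

ROBOT

A 6-joint arm with a two-finger parallel gripper is mounted at the origin on a cart in front of the work surface, level with it; the furniture and walls round the work are solid. World frame = base frame: x ahead of the robot, y to its left, z up, the work surface at z = 0. Lengths are in m, angles in rad, forces in N, time in s.
With the tool pointing down it reaches from about 0.35 to 0.85 m from the base axis. Payload 8.1 kg.
Tool frame: the origin (TCP) lies on the centre line of the jaws, within the pads' length; the fingertips stand robot.tip_extent ahead of it and the grasp point (between the pads) lies 11 mm behind it (robot.tip_extent is the distance from the TCP to the fingertips, in m); y points along the fingers, z is the direction in which the jaws open and shut, and the axes are right-handed (so a half turn about y gives the same grasp; the last joint's range is limited). The gripper opens to 93 mm and grips with 3 to 60 N. Pads are 15 mm wide; open, the fingers measure 128 mm over their backs; the gripper's body (75 mm by 188 mm) begins 65 mm behind the grasp point.
Start: joints at [1.253, 0.13, 1.488, -0, 1.523, -0.085], TCP at [0.138, 0.584, 0.227] pointing down, gripper open.
Joint ranges: [-2.96, 2.96], [-0.89, 2.26], [0.02, 2.5], [-1.34, 4.48], [0, 2.73], [-2.66, 2.66]. Speed limits (rad/s): [2.39, 2.39, 2.79, 3.14, 3.14, 3.14].

INTERFACE

Orientations are given as a rotation vector (axis times angle).
In Python, from plant import monitor, optics, robot gives the robot as it stands.
- The arm moves only by the shell command python3 -m inch 'ROWS' [OPENING] [FORCE]. ROWS is JSON, a list that holds one entry, the list of rows, each a list of 6 numbers: the shift along the tool's x, y, z in mm, then the turn, a rotation vector about the tool's x, y, z in rad. A call has 1 to 8 rows; each row shifts and turns the commanded pose from where the row before left it, along the tool's axes as they then stand; what a row does not reach is not made up. A row lasts 1/8 s, in which the tool goes at most 62.5 mm and 10.7 degrees, less where a joint would pass 70% of its speed; a pose out of reach is approached as far as the arm can. A call is refused whole if a number of a shift passes 62.5 or a number of a turn 0.188, either way. A call with a gripper value outside its range is refused whole. OPENING is the finger opening in mm, from 0 to 93, set as the call begins (- or left out, the last holds). The fingers move at their own pace and stop on an object; FORCE is the grip in N (left out, the last holds). Time passes only in rows, so rows that do not move let the fingers close. It gives the time, the measured TCP pose, the force and the opening at its end, in the units of the state.
- monitor.read_state(): the state, without advancing time (a new reading comes with each control period).
- optics.read_camera(name): name is "scene" or "top"; returns a dict with "image" (420x560x3 uint8, blue, green, red), "fx", "fy", "cx", "cy" (pixels), "k1" (the pictures are not rectified: a ray, as slopes to the right and down, at radius r is drawn at 1 + k1 r^2 times it, then the intrinsics apply), "rvec" (rotation vector, rad) and "tvec" (3), from world to camera coordinates, as OpenCV has them. Camera axes: x right, y down, z forward; pixel columns grow to the right and rows downward; lengths in m; the calibration is good to about 2 mm. A picture is of the moment at which its call begins. There is no depth.
- robot.close_job(): hands the job in, once; it reports no verdict.
The state is a dict: "t": time; "q": joint angles; "dq": joint speeds; "joint_torque": joint torques, N m; "tool_pos": TCP position; "orientation": TCP orientation; "force": force on the tool from outside, world axes, zero at the start; "wrist_torque": the same for the moment, N m; "opening": finger opening in m.
Only numpy, scipy, OpenCV 4.12 (cv2) and the standard library are available. Lean on these libraries where they do the work, as an engineer would, in place of code of your own. Each camera call takes 0.05 s, during which the arm holds its last target.

## Working session

There is one attempt and no reset: what is moved stays moved. The work goes in short steps, Python scripts to look and compute and a shell command to move; the robot and the scene stay as the last step left them, time stands still between calls to the robot, and variables do not carry over. Pictures are saved under pics/ and viewed, and the job is handed in when it is done.

```bash
ls; mkdir -p pics; python3 - <<'E'
from plant import monitor, optics, robot
import cv2
print(monitor.read_state()); print(robot.tip_extent)
for n in ("scene","top"):
    c=optics.read_camera(n); cv2.imwrite(f"pics/{n}0.png",c["image"])
    print(n,{k:v for k,v in c.items() if k!="image"})
E
```

```text
pics
{'t': 0.0, 'q': array([ 1.25258773e+00,  1.31153814e-01,  1.48928162e+00, -3.37293752e-06,
        1.52300489e+00, -8.54065568e-02]), 'dq': array([ 0.00067367, -0.00146061,  0.00074685, -0.00076885, -0.00035794,
       -0.00164831]), 'joint_torque': array([ 1.16354033e-03, -5.59865820e+01, -4.91737783e+01,  7.68595515e-02,
        3.54022672e-02, -1.03001639e-04]), 'tool_pos': array([0.13823034, 0.58328426, 0.22559055]), 'orientation': array([-1.56487061,  0.18310179, -0.18252402]), 'force': array([-0.44049036,  0.36874267,  0.48691381]), 'wrist_torque': array([-0.00797298, -0.02158536, -0.02713659]), 'opening': 0.09311841221209134}
0.008
scene {'fx': 439.0449787473349, 'fy': 439.0449787473349, 'cx': 280.42156095339277, 'cy': 204.05031155466529, 'k1': -0.079695990992328, 'rvec': array([ 2.1698194 , -0.48733199,  0.26695873]), 'tvec': array([-0.46726547,  0.24908221,  1.04844355])}
top {'fx': 427.39369244800884, 'fy': 427.39369244800884, 'cx': 285.61532013017586, 'cy': 214.12152151818802, 'k1': -0.0010619297925569635, 'rvec': array([ 2.12305465, -2.17582704,  0.12246544]), 'tvec': array([0.11797215, 0.57429693, 1.38104949])}
```

View pics/scene0.png

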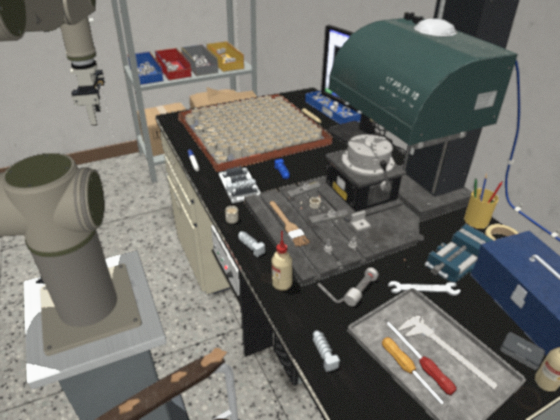

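View pics/top0.png

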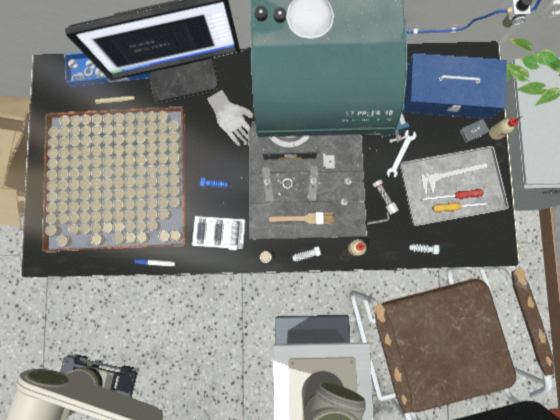

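The scene view shows the loose screws near (250,243) and (325,350). In the top view they are at (307,254) and (425,249), the gauge is at (218,232), and the blue look-alike is at (213,183). I'll zoom in.

```bash
cat > h.py <<'E'
import numpy as np, cv2
from plant import monitor, optics, robot
def avg(n,k=1):
    cs=[optics.read_camera(n) for _ in range(k)]
    c=cs[0]; c["image"]=np.mean([x["image"].astype(float) for x in cs],0).astype(np.uint8); return c
def KD(c):
    return np.array([[c["fx"],0,c["cx"]],[0,c["fy"],c["cy"]],[0,0,1.]]),np.array([c["k1"],0,0,0,0.])
def ray(c,uv):
    K,D=KD(c); p=cv2.undistortPoints(np.array(uv,float).reshape(-1,1,2),K,D).reshape(-1,2)
    R=cv2.Rodrigues(c["rvec"])[0]; o=-R.T@c["tvec"]
    d=np.c_[p,np.ones(len(p))]@R
    return o,d
def onz(c,uv,z):
    o,d=ray(c,uv); return o+d*((z-o[2])/d[:,2])[:,None]
def proj(c,P):
    K,D=KD(c); return cv2.projectPoints(np.array(P,float).reshape(-1,1,3),c["rvec"],c["tvec"],K,D)[0].reshape(-1,2)
def crop(img,x0,y0,w,h,s):
    return cv2.resize(img[y0:y0+h,x0:x0+w],None,fx=s,fy=s,interpolation=cv2.INTER_CUBIC)
E
python3 - <<'E'
from h import *
t=avg("top"); s=avg("scene")
np.save("t0.npy",t,allow_pickle=True);np.save("s0.npy",s,allow_pickle=True)
a=np.vstack([np.hstack([crop(t["image"],290,240,35,25,11),crop(t["image"],408,238,35,25,11)]),crop(t["image"],185,212,70,29,11)])
cv2.imwrite("pics/zt.png",a)
b=np.vstack([np.hstack([crop(s["image"],232,225,40,36,9),crop(s["image"],305,326,40,48,9)[:324]]),np.hstack([crop(s["image"],210,160,80,28,9)])])
cv2.imwrite("pics/zs.png",b)
cv2.imwrite("pics/zg.png",crop(s["image"],210,160,60,45,12))
print(a.shape,b.shape)
E
```

```text
(594, 770, 3) (576, 720, 3)
```

View pics/zt.png

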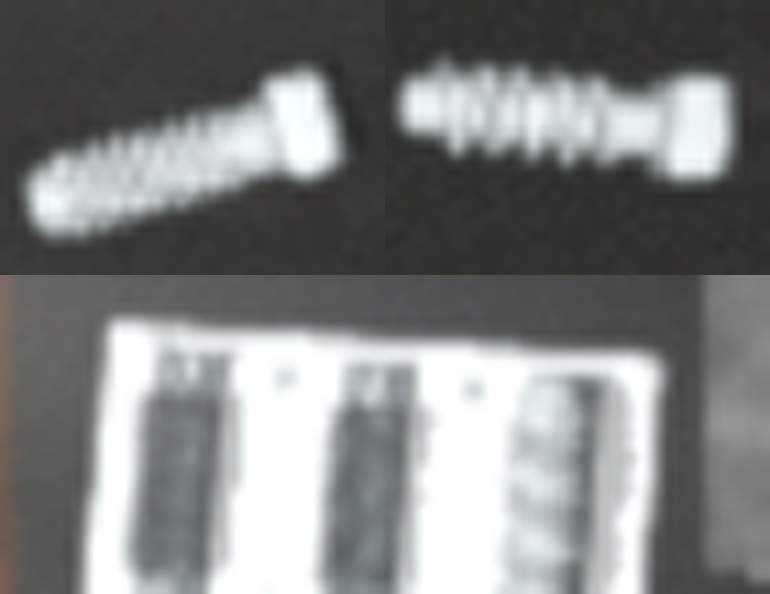

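View pics/zs.png

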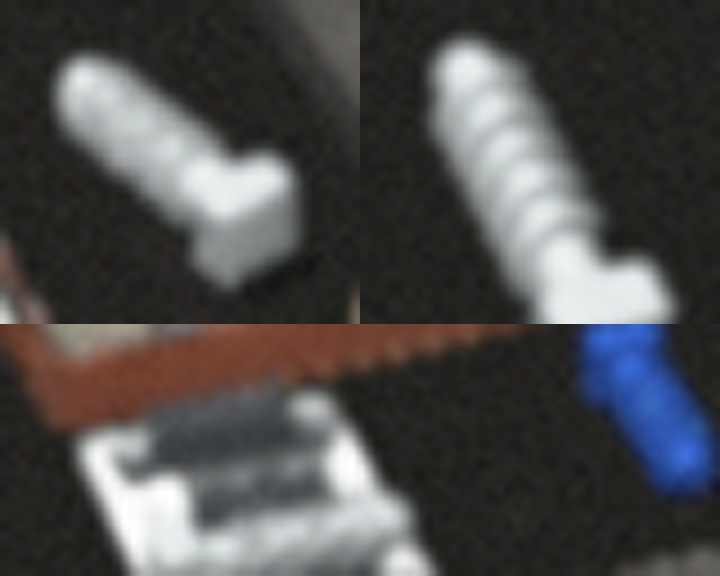

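View pics/zg.png

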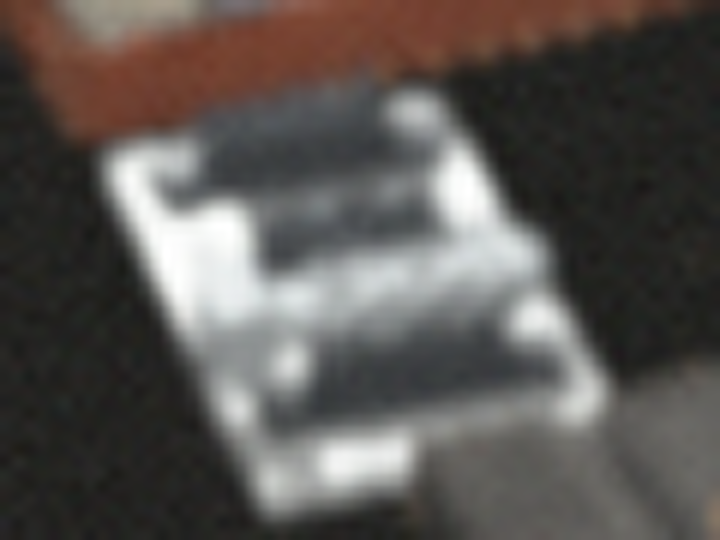

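```bash
python3 - <<'E'
from h import *
t=avg("top",20); s=avg("scene",20)
np.save("t0.npy",t,allow_pickle=True);np.save("s0.npy",s,allow_pickle=True)
def st(i): return np.clip((i.astype(float)-30)*1.6,0,255).astype(np.uint8)
cv2.imwrite("pics/zt1.png",crop(t["image"],190,212,58,42,13))
cv2.imwrite("pics/zt2.png",crop(st(t["image"]),190,212,58,42,13))
i=s["image"].astype(float); 
cv2.imwrite("pics/zs1.png",crop(np.clip((i-30)*1.9,0,255).astype(np.uint8),215,163,48,45,13))
print(monitor.read_state()["t"])
E
```

```text
2.2
```

View pics/zt1.png

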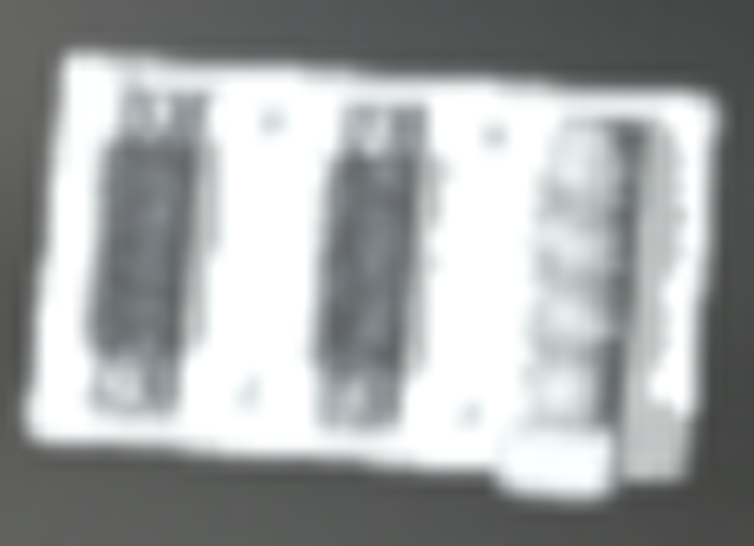

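View pics/zt2.png

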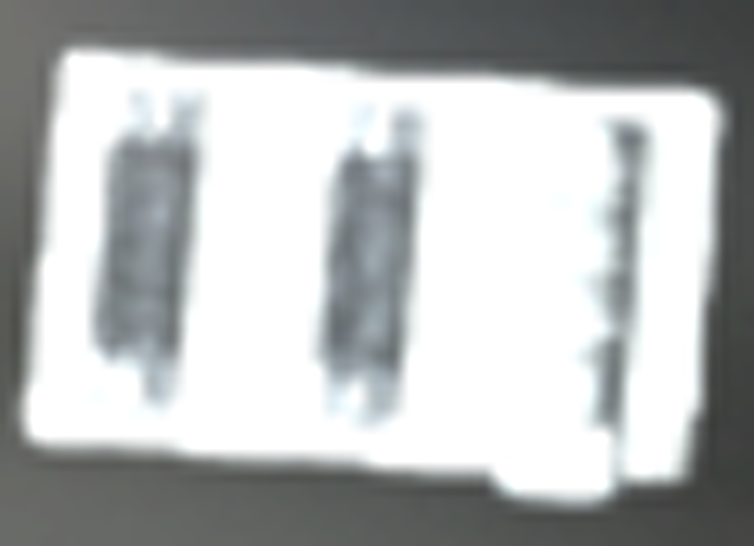

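View pics/zs1.png

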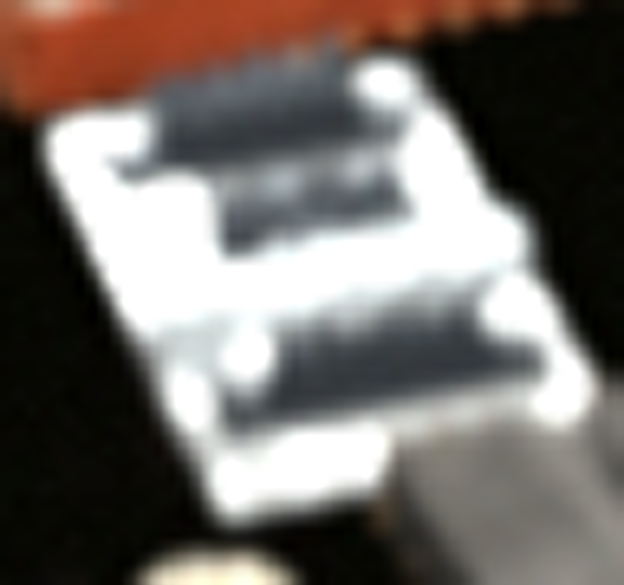

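```bash
python3 - <<'E'
from h import *
t=np.load("t0.npy",allow_pickle=True).item(); s=np.load("s0.npy",allow_pickle=True).item()
# gauge plate corners by mask
g=cv2.cvtColor(t["image"],cv2.COLOR_BGR2GRAY); 
up=cv2.resize(g,None,fx=8,fy=8,interpolation=cv2.INTER_CUBIC)
m=(up>140).astype(np.uint8); m[:, :190*8]=0; m[:,250*8:]=0; m[:205*8]=0; m[258*8:]=0
m=cv2.morphologyEx(m,cv2.MORPH_CLOSE,np.ones((15,15)))
cs,_=cv2.findContours(m,cv2.RETR_EXTERNAL,cv2.CHAIN_APPROX_NONE)
c=max(cs,key=cv2.contourArea); r=cv2.minAreaRect(c); b=(cv2.boxPoints(r)+.5)/8-.5
print("plate box px",b, r); P=onz(t,b,0.010);print(P)
print(np.linalg.norm(np.diff(np.vstack([P,P[:1]]),axis=0),axis=1))
# screws
m=(up>110).astype(np.uint8)
for n,(x0,y0,x1,y1) in dict(A=(285,238,328,272),B=(402,236,446,264)).items():
    mm=np.zeros_like(m); mm[y0*8:y1*8,x0*8:x1*8]=m[y0*8:y1*8,x0*8:x1*8]
    cs,_=cv2.findContours(mm,cv2.RETR_EXTERNAL,cv2.CHAIN_APPROX_NONE)
    c=max(cs,key=cv2.contourArea); b=(cv2.boxPoints(cv2.minAreaRect(c))+.5)/8-.5
    P=onz(t,b,0.013); print(n,P.round(4).tolist(),np.linalg.norm(np.diff(P,axis=0),axis=1), P.mean(0))
E
```

```text
plate box px [[190.95322 246.58931]
 [193.58374 214.36528]
 [245.21924 218.58043]
 [242.58871 250.80446]] ((1748.1898193359375, 1864.178955078125), (414.45806884765625, 258.6498107910156), 4.666858196258545)
[[0.47862251 0.4249333  0.01      ]
 [0.58764522 0.41646577 0.01      ]
 [0.56879576 0.24116876 0.01      ]
 [0.46028474 0.25126269 0.01      ]]
[0.10935104 0.17630753 0.10897949 0.17463606]
A [[0.4518, 0.0912, 0.013], [0.4728, -0.0047, 0.013], [0.4396, -0.0117, 0.013], [0.4187, 0.0839, 0.013]] [0.09814038 0.03391053 0.09784616] [0.44573429 0.03968921 0.013     ]
B [[0.4391, -0.301, 0.013], [0.4721, -0.3042, 0.013], [0.4659, -0.4054, 0.013], [0.433, -0.4019, 0.013]] [0.03316464 0.10137327 0.03313222] [ 0.45253068 -0.35313519  0.013     ]
```

```bash
python3 - <<'E'
from h import *
t=np.load("t0.npy",allow_pickle=True).item()
g=cv2.cvtColor(t["image"],cv2.COLOR_BGR2GRAY).astype(float)
from scipy.ndimage import map_coordinates as mc
def edge(p0,p1,n,th=165,L=5):
    # points along p0->p1, search along normal dir n; first crossing
    out=[]
    p0,p1=np.array(p0,float),np.array(p1,float); n=np.array(n,float)
    for f in np.linspace(0,1,25):
        q=p0+f*(p1-p0); ss=np.linspace(-L,L,101); v=mc(g,[q[1]+ss*n[1],q[0]+ss*n[0]],order=1)
        k=np.where((v[:-1]<th)&(v[1:]>=th))[0]
        if len(k): out.append(q+ss[k[0]]*n)
    out=np.array(out); vx,vy,x,y=cv2.fitLine(out.astype(np.float32),cv2.DIST_HUBER,0,.01,.01).ravel(); 
    res=np.abs((out-[x,y])@[-vy,vx]); print("res",res.mean(),len(out)); return np.array([x,y]),np.array([vx,vy])
T=edge((197,216),(240,219.5),(0,1)); Bm=edge((196,246.5),(222,248.5),(0,-1)); Lf=edge((194.5,220),(193,242),(1,0)); R=edge((245,222),(243.5,241),(-1,0))
def X(a,b):
    s=np.linalg.solve(np.c_[a[1],-b[1]],b[0]-a[0]); return a[0]+a[1]*s[0]
C=np.array([X(T,Lf),X(T,R),X(Bm,R),X(Bm,Lf)]); print(C)
P=onz(t,C,.010); print(P.round(4)); print(np.linalg.norm(P-np.roll(P,-1,0),axis=1))
c=P.mean(0); ax=(P[0]+P[1]-P[2]-P[3]); ay=P[0]+P[3]-P[1]-P[2]
print("centre",c,"yaw x",np.degrees(np.arctan2(ax[1],ax[0])),"yaw from y",np.degrees(np.arctan2(-ay[0],ay[1])))
E
```

```text
res 0.12503959743006898 25
res 0.1064151610435106 25
res 0.08646509602872472 25
res 0.09672253079802977 25
[[194.19426 215.46948]
 [244.7287  218.98782]
 [242.37158 249.10706]
 [191.36926 245.25598]]
[[0.5838 0.4144 0.01  ]
 [0.5675 0.2428 0.01  ]
 [0.466  0.2519 0.01  ]
 [0.4831 0.4235 0.01  ]]
[0.17230631 0.10187748 0.17246826 0.10116388]
centre [0.52507761 0.33317502 0.01      ] yaw x -5.159467525449742 yaw from y -5.568086727245887
```

```bash
cat >> h.py <<'E'
G0=np.array([0.5251,0.3332]); GY=np.radians(-5.4)
def gpt(x,y,z,c0=None,yaw=None):
    c0=G0 if c0 is None else c0; yaw=GY if yaw is None else yaw
    c,s=np.cos(yaw),np.sin(yaw); return np.stack([c0[0]+c*x-s*y,c0[1]+s*x+c*y,np.broadcast_to(z,np.shape(x))],-1)
def rect(c,c0,yaw,z,hx,hy,step=.00025):
    xs=np.arange(-hx,hx,step); ys=np.arange(hy,-hy,-step)  # cols: x, rows: y down
    X,Y=np.meshgrid(xs,ys); uv=proj(c,gpt(X,Y,z,c0,yaw).reshape(-1,3)).astype(np.float32)
    return cv2.remap(c["image"],uv[:,0].reshape(X.shape),uv[:,1].reshape(X.shape),cv2.INTER_CUBIC)
E
python3 - <<'E'
from h import *
for n in "ts":
    c=np.load(n+"0.npy",allow_pickle=True).item()
    print(-cv2.Rodrigues(c["rvec"])[0].T@c["tvec"])
    im=rect(c,G0,GY,.030,.07,.1)
    cv2.imwrite(f"pics/r{n}.png",im[:600] if 0 else cv2.resize(im,None,fx=.75,fy=.75))
    g=rect(c,G0,GY,.030,.035,.1); np.save(f"r{n}.npy",g)
E
```

```text
[0.39714604 0.0873448  1.44418766]
[ 0.10737359 -0.82052822  0.83355695]
```

View pics/rt.png

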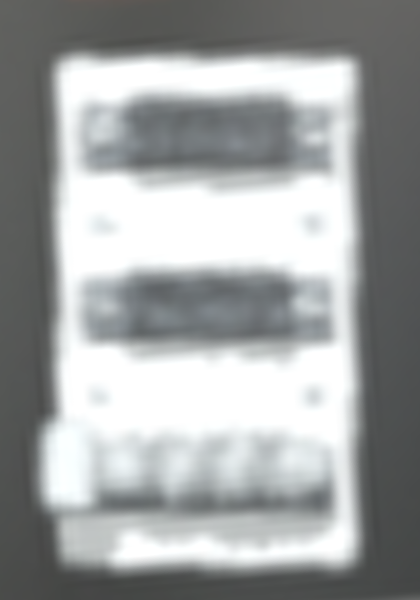

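View pics/rs.png

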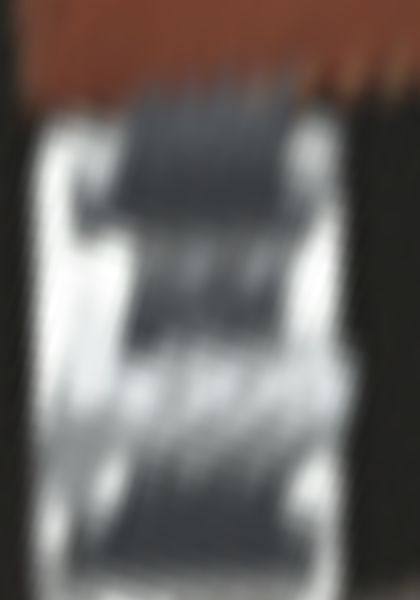

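```bash
python3 - <<'E'
from h import *
for n in "ts":
    g=cv2.cvtColor(np.load(f"r{n}.npy"),cv2.COLOR_BGR2GRAY).astype(float)
    xs=np.arange(g.shape[1])*.25-35
    sel=np.abs(xs)<25
    ly=lambda r:100-r*.25
    P=np.array([6,8,11.]); 
    for r0 in range(80,760,10):
        p=g[r0:r0+10].mean(0)[sel]; x=xs[sel]
        p=p-np.polyval(np.polyfit(x,p,4),x); w=np.hanning(len(x))
        per=np.arange(4.5,17,.25)
        A=[abs((p*w*np.exp(2j*np.pi*x/q)).sum())/w.sum()*2 for q in per]
        k=np.argmax(A)
        print(n,"y%.1f"%ly(r0+5),"best %.2f amp %.1f"%(per[k],A[k])," ".join("%g:%.1f"%(q,abs((p*w*np.exp(2j*np.pi*x/q)).sum())/w.sum()*2) for q in P))
E
```

```text
t y78.8 best 16.75 amp 4.5 6:0.1 8:0.1 11:2.2
t y76.2 best 16.75 amp 0.3 6:0.1 8:0.2 11:0.3
t y73.8 best 16.75 amp 0.1 6:0.0 8:0.0 11:0.0
t y71.2 best 14.00 amp 0.6 6:0.0 8:0.2 11:0.4
t y68.8 best 16.75 amp 1.0 6:0.2 8:0.5 11:0.5
t y66.2 best 16.75 amp 2.0 6:0.3 8:0.7 11:0.2
t y63.8 best 16.75 amp 1.3 6:0.4 8:1.1 11:0.2
t y61.2 best 9.75 amp 2.0 6:0.3 8:1.3 11:1.8
t y58.8 best 11.00 amp 3.1 6:0.0 8:0.5 11:3.1
t y56.2 best 11.75 amp 3.0 6:0.2 8:0.6 11:2.8
t y53.8 best 12.00 amp 2.9 6:0.4 8:1.2 11:2.5
t y51.2 best 13.25 amp 3.0 6:0.5 8:1.6 11:2.1
t y48.8 best 13.75 amp 1.7 6:0.3 8:0.9 11:1.5
t y46.2 best 14.75 amp 1.1 6:0.2 8:0.5 11:0.7
t y43.8 best 16.75 amp 2.5 6:0.2 8:0.9 11:0.5
t y41.2 best 16.75 amp 2.1 6:0.1 8:0.5 11:0.6
t y38.8 best 16.75 amp 6.5 6:0.2 8:0.5 11:2.3
t y36.2 best 16.75 amp 7.3 6:0.1 8:0.8 11:2.8
t y33.8 best 16.75 amp 1.2 6:0.0 8:0.3 11:0.6
t y31.2 best 16.75 amp 0.0 6:0.0 8:0.0 11:0.0
t y28.8 best 16.75 amp 0.0 6:0.0 8:0.0 11:0.0
t y26.2 best 16.75 amp 0.0 6:0.0 8:0.0 11:0.0
t y23.8 best 16.75 amp 0.0 6:0.0 8:0.0 11:0.0
t y21.2 best 16.75 amp 0.0 6:0.0 8:0.0 11:0
[... 4517 characters left out ...]
53.8 best 16.75 amp 6.9 6:0.3 8:1.0 11:1.4
s y-56.2 best 16.75 amp 6.4 6:0.4 8:1.2 11:1.6
s y-58.8 best 16.75 amp 7.0 6:0.5 8:1.4 11:1.1
s y-61.2 best 16.75 amp 4.4 6:0.4 8:1.3 11:1.0
s y-63.8 best 16.75 amp 4.1 6:0.2 8:1.1 11:0.9
s y-66.2 best 16.75 amp 2.1 6:0.2 8:0.8 11:0.6
s y-68.8 best 16.75 amp 2.2 6:0.1 8:0.4 11:0.5
s y-71.2 best 16.75 amp 1.1 6:0.1 8:0.3 11:0.4
s y-73.8 best 16.75 amp 0.8 6:0.1 8:0.1 11:0.4
s y-76.2 best 16.75 amp 0.6 6:0.1 8:0.1 11:0.1
s y-78.8 best 16.75 amp 0.2 6:0.1 8:0.2 11:0.1
s y-81.2 best 16.75 amp 1.0 6:0.2 8:0.1 11:0.3
s y-83.8 best 16.75 amp 1.0 6:0.2 8:0.1 11:0.3
s y-86.2 best 16.75 amp 0.6 6:0.1 8:0.1 11:0.1
s y-88.8 best 16.75 amp 1.2 6:0.2 8:0.2 11:0.2
```

```bash
python3 - <<'E'
from h import *
def rep(lbl,g,half,rows):
    xs=np.arange(g.shape[1])*.25-half
    for r0 in rows:
        sel=(xs>lo)&(xs<hi)
        p=g[r0:r0+8].mean(0)[sel]; x=xs[sel]; p=p-np.polyval(np.polyfit(x,p,3),x); w=np.hanning(len(x))
        per=np.arange(4.,14,.25); A=np.array([abs((p*w*np.exp(2j*np.pi*x/q)).sum())/w.sum()*2 for q in per]); k=A.argmax()
        print(lbl,r0,"best %.2f amp %.1f"%(per[k],A[k])," ".join("%g:%.1f"%(q,A[np.where(per==q)[0][0]]) for q in (6,8,11)))
ims=[]
for n in "ts":
    c=np.load(n+"0.npy",allow_pickle=True).item()
    for lbl,c0,e0,e1 in (("A",(.4457,.0397),(.4351,.0876),(.4562,-.0082)),("B",(.4525,-.3531),(.4556,-.3026),(.4494,-.4037))):
        d=np.subtract(e1,e0); yaw=np.arctan2(d[1],d[0])
        im=rect(c,np.array(c0),yaw,.018 if n=="t" else .020,.06,.024); ims.append(im)
        g=cv2.cvtColor(im,cv2.COLOR_BGR2GRAY).astype(float); lo,hi=-38,14
        rep(n+lbl,g,60,range(50,150,8))
    im=rect(c,gpt(0,-.058,0)[:2],GY+np.pi,.055,.06,.024); ims.append(im); lo,hi=-28,28
    rep(n+"C",cv2.cvtColor(im,cv2.COLOR_BGR2GRAY).astype(float),60,range(50,150,8))
cv2.imwrite("pics/sc.png",cv2.resize(np.vstack([np.hstack(ims[i::3]) for i in range(3)]),None,fx=.8,fy=.8))
E
```

```text
tA 50 best 8.00 amp 9.4 6:4.9 8:9.4 11:0.7
tA 58 best 8.00 amp 12.6 6:6.8 8:12.6 11:2.6
tA 66 best 7.75 amp 11.6 6:6.9 8:11.5 11:4.6
tA 74 best 7.75 amp 8.1 6:5.8 8:7.8 11:3.3
tA 82 best 7.25 amp 5.4 6:4.7 8:5.0 11:0.1
tA 90 best 8.00 amp 4.1 6:3.6 8:4.1 11:3.1
tA 98 best 11.50 amp 5.2 6:3.2 8:3.6 11:5.2
tA 106 best 10.00 amp 5.5 6:3.0 8:3.9 11:5.3
tA 114 best 10.25 amp 4.0 6:2.4 8:2.4 11:3.9
tA 122 best 12.25 amp 4.4 6:2.0 8:1.2 11:3.6
tA 130 best 8.00 amp 3.5 6:2.4 8:3.5 11:2.4
tA 138 best 13.75 amp 6.8 6:3.6 8:4.6 11:5.0
tA 146 best 12.75 amp 7.0 6:4.5 8:5.8 11:5.6
tB 50 best 11.50 amp 16.7 6:2.0 8:6.1 11:16.0
tB 58 best 11.75 amp 7.8 6:2.2 8:7.2 11:7.2
tB 66 best 8.50 amp 8.8 6:2.2 8:8.4 11:3.9
tB 74 best 9.00 amp 10.3 6:1.8 8:8.8 11:7.0
tB 82 best 9.25 amp 10.7 6:1.1 8:8.9 11:9.0
tB 90 best 10.25 amp 10.4 6:1.2 8:9.0 11:9.7
tB 98 best 10.50 amp 9.7 6:2.0 8:9.3 11:9.5
tB 106 best 11.25 amp 10.3 6:3.2 8:9.4 11:10.2
tB 114 best 11.00 amp 15.8 6:3.6 8:9.3 11:15.8
tB 122 best 11.00 amp 27.8 6:3.0 8:8.6 11:27.8
tB 130 best 11.00 amp 32.6 6:1.8 8:6.9 11:32.6
tB 138 best 11.00 amp 25.6 
[... 1691 characters left out ...]
10.25 amp 4.9 6:0.1 8:0.9 11:4.5
sB 138 best 10.25 amp 3.0 6:0.1 8:0.5 11:2.6
sB 146 best 10.75 amp 3.3 6:0.1 8:0.3 11:3.2
sC 50 best 10.75 amp 3.2 6:0.2 8:0.6 11:3.1
sC 58 best 13.75 amp 3.9 6:0.0 8:0.5 11:3.5
sC 66 best 13.75 amp 4.9 6:0.1 8:0.3 11:3.8
sC 74 best 13.75 amp 4.1 6:0.1 8:0.1 11:3.5
sC 82 best 13.75 amp 3.5 6:0.0 8:0.1 11:3.2
sC 90 best 13.75 amp 2.9 6:0.1 8:0.3 11:2.8
sC 98 best 10.25 amp 2.0 6:0.1 8:0.4 11:1.8
sC 106 best 13.75 amp 3.6 6:0.1 8:0.3 11:1.2
sC 114 best 13.75 amp 3.6 6:0.1 8:0.3 11:0.5
sC 122 best 13.75 amp 5.0 6:0.2 8:0.4 11:0.9
sC 130 best 13.75 amp 6.2 6:0.1 8:0.4 11:1.6
sC 138 best 13.75 amp 5.5 6:0.1 8:0.6 11:2.1
sC 146 best 13.75 amp 5.9 6:0.2 8:0.6 11:2.9
```

View pics/sc.png

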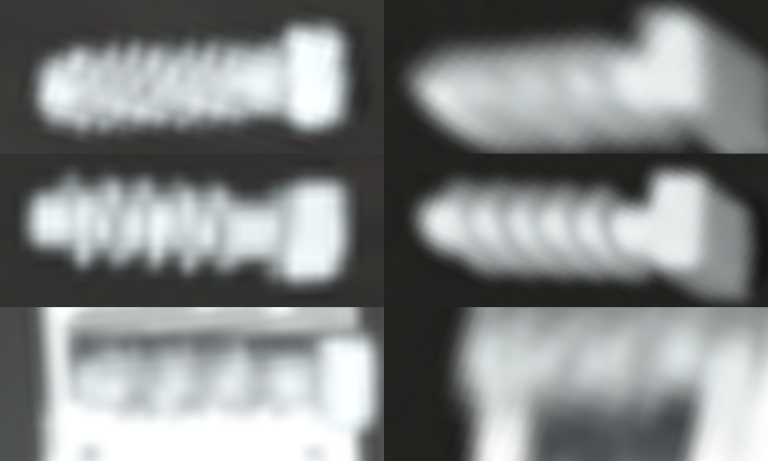

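```bash
python3 - <<'E'
from h import *
def F2(img,ctr,d,half,hw,lbl,mmpx):
    g=cv2.cvtColor(img,cv2.COLOR_BGR2GRAY).astype(float)
    d=np.array(d,float); d/=np.linalg.norm(d); n=np.array([-d[1],d[0]])
    v,u=np.mgrid[0:g.shape[0],0:g.shape[1]]; a=(u-ctr[0])*d[0]+(v-ctr[1])*d[1]; b=(u-ctr[0])*n[0]+(v-ctr[1])*n[1]
    m=(abs(a)<half)&(abs(b)<hw); w=np.where(m,np.cos(a/half*np.pi/2)**2*np.cos(b/hw*np.pi/2),0)
    A,B,y=a[m],b[m],g[m]
    M=np.stack([A**i*B**j for i in range(4) for j in range(7-i)],1)
    M=M/np.abs(M).max(0); ww=w[m]; co=np.linalg.lstsq(M*ww[:,None]**.5,y*ww**.5,rcond=None)[0]; r=y-M@co
    fa=np.arange(-.5,.5,.01); fu,fv=np.meshgrid(fa,fa)
    U,V=u[m]-ctr[0],v[m]-ctr[1]
    S=np.abs(np.tensordot(r*ww,np.exp(-2j*np.pi*(U[:,None,None]*fu+V[:,None,None]*fv)),1))/ww.sum()*2
    S[:, :][(fu<0)]=0
    Z=S.copy()
    for _ in range(3):
        k=np.unravel_index(Z.argmax(),Z.shape); print(lbl,"peak f=(%.2f,%.2f) amp %.1f"%(fu[k],fv[k],Z[k]))
        Z[(abs(fu-fu[k])<.09)&(abs(fv-fv[k])<.09)]=0
    for p in (6,8,11): print("   expected",p,(d*mmpx/p).round(2), "px/mm",round(mmpx,3))
t=np.load("t0.npy",allow_pickle=True).item(); s=np.load("s0.npy",allow_pickle=True).item()
def go(c,n,P0,P1,hw):  # thread ends world
    p=proj(c,[P0,P1]); L=np.linalg.norm(p[1]-p[0]); mm=1000*np.linalg.norm(np.subtract(P1,P0)); F2(c["image"],p.mean(0),p[1]-p[0],L/2,hw,n,L/mm)
# A axis: head at y- end
e0=np.array([.4351,.0876]);e1=np.array([.4562,-.0082]); d=(e1-e0)/np.linalg.norm(e1-e0); o=e0+d*.036+d*.002
A=(np.r_[o-d*.03,.018],np.r_[o+d*.03,.018])
e0=np.array([.4556,-.3026]);e1=np.array([.4494,-.4037]); d=(e1-e0)/np.linalg.norm(e1-e0); o=e0+d*.038
B=(np.r_[o-d*.03,.018],np.r_[o+d*.03,.018])
C=(gpt(-.03,-.058,.05),gpt(.03,-.058,.05))
for nm,S in (("A",A),("B",B),("C",C)):
    go(t,"top"+nm,*S,4.2); go(s,"scene"+nm,*S,4)
for k,y in (("Rleft",.058),("Rmid",0)):
    S=(gpt(-.027,y,.033),gpt(.027,y,.033)); go(t,"top"+k,*S,3.5); go(s,"scene"+k,*S,3.5)
E
```

```text
topA peak f=(0.48,0.18) amp 8.4
topA peak f=(0.49,-0.20) amp 7.2
topA peak f=(0.45,0.09) amp 5.8
   expected 6 [ 0.05 -0.01] px/mm 0.301
   expected 8 [ 0.04 -0.01] px/mm 0.301
   expected 11 [ 0.03 -0.01] px/mm 0.301
sceneA peak f=(0.14,0.18) amp 5.8
sceneA peak f=(0.23,0.11) amp 3.9
sceneA peak f=(0.08,0.27) amp 3.8
   expected 6 [0.03 0.03] px/mm 0.277
   expected 8 [0.03 0.02] px/mm 0.277
   expected 11 [0.02 0.02] px/mm 0.277
topB peak f=(0.29,0.11) amp 11.2
topB peak f=(0.40,0.04) amp 10.5
topB peak f=(0.31,0.02) amp 8.7
   expected 6 [0.05 0.  ] px/mm 0.303
   expected 8 [0.04 0.  ] px/mm 0.303
   expected 11 [0.03 0.  ] px/mm 0.303
sceneB peak f=(0.15,0.18) amp 11.3
sceneB peak f=(0.06,0.23) amp 8.4
sceneB peak f=(0.24,0.14) amp 6.7
   expected 6 [0.03 0.06] px/mm 0.409
   expected 8 [0.03 0.04] px/mm 0.409
   expected 11 [0.02 0.03] px/mm 0.409
topC peak f=(0.06,-0.18) amp 15.3
topC peak f=(0.00,0.18) amp 13.1
topC peak f=(0.15,-0.18) amp 9.8
   expected 6 [ 0.   -0.05] px/mm 0.305
   expected 8 [ 0.   -0.04] px/mm 0.305
   expected 11 [ 0.   -0.03] px/mm 0.305
sceneC peak f
[... 439 characters left out ...]
01
sceneRleft peak f=(0.14,-0.12) amp 1.0
sceneRleft peak f=(0.30,-0.13) amp 0.9
sceneRleft peak f=(0.17,-0.03) amp 0.9
   expected 6 [ 0.05 -0.01] px/mm 0.287
   expected 8 [ 0.04 -0.01] px/mm 0.287
   expected 11 [ 0.03 -0.  ] px/mm 0.287
topRmid peak f=(0.15,0.18) amp 4.4
topRmid peak f=(0.24,0.18) amp 3.0
topRmid peak f=(0.06,0.18) amp 2.5
   expected 6 [ 0.   -0.05] px/mm 0.301
   expected 8 [ 0.   -0.04] px/mm 0.301
   expected 11 [ 0.   -0.03] px/mm 0.301
sceneRmid peak f=(0.18,-0.06) amp 5.5
sceneRmid peak f=(0.20,0.03) amp 5.2
sceneRmid peak f=(0.16,-0.15) amp 4.7
   expected 6 [ 0.05 -0.01] px/mm 0.295
   expected 8 [ 0.04 -0.01] px/mm 0.295
   expected 11 [ 0.03 -0.  ] px/mm 0.295
```

```bash
cat > meas.py <<'E'
from h import *
from scipy.ndimage import map_coordinates as mc
def strip(c,p,yaw,z,hx=.07,hy=.022,st=.0005):
    xs=np.arange(-hx,hx,st); ys=np.arange(-hy,hy+st/2,st); X,Y=np.meshgrid(xs,ys)
    uv=proj(c,gpt(X,Y,z,np.array(p),yaw).reshape(-1,3)); g=cv2.cvtColor(c["image"],cv2.COLOR_BGR2GRAY).astype(float)
    return xs,ys,mc(g,[uv[:,1],uv[:,0]],order=1).reshape(X.shape)
def cross(x,v,th):
    k=np.where((v[:-1]<th)!=(v[1:]<th))[0]; return x[k]+(th-v[k])/(v[k+1]-v[k])*(x[1]-x[0])
def screw(c,p,yaw,z,bg=40):
    """p approx origin, yaw of own x; returns refined axis and end positions at plane z"""
    for _ in range(4):
        xs,ys,I=strip(c,p,yaw,z); cx=[];cy=[]
        for a,b in ((-.055,-.045),(-.028,-.014),(-.014,0),(0,.014),(.014,.028)):
            v=I[:,(xs>a)&(xs<b)].mean(1); th=(v.max()+bg)/2; e=cross(ys,v,th)
            if len(e)>=2: cx.append((a+b)/2); cy.append((e[0]+e[-1])/2)
        k=np.polyfit(cx,cy,1); d=np.array([np.cos(yaw),np.sin(yaw)]); n=np.array([-d[1],d[0]])
        p=p+n*k[1]; yaw+=np.arctan(k[0])
    xs,ys,I=strip(c,p,yaw,z); v=I[abs(ys)<.005].mean(0); e=cross(xs,v,(np.median(v[(abs(xs)<.03)])+bg)/2)
    vh=I[(abs(ys)>.009)&(abs(ys)<.012)].mean(0)
    return p,yaw,e,np.array(cy)*1e3,xs,v,vh
E
python3 - <<'E'
from meas import *
t=np.load("t0.npy",allow_pickle=True).item()
cam=-cv2.Rodrigues(t["rvec"])[0].T@t["tvec"]
for n,p,y in (("A",(.445,.052),102.4),("B",(.4535,-.341),86.5)):
    p,yaw,e,cy,xs,v,vh=screw(t,np.array(p),np.radians(y),.013)
    d=np.array([np.cos(yaw),np.sin(yaw)])
    print(n,p.round(4),np.degrees(yaw).round(2),"ends(mm)",(e*1e3).round(1),"resid",cy.round(1))
    r=1-.013/cam[2]
    for lab,ee,z in (("tip",e[-1],.004),("tip13",e[-1],.013),("headtop",e[0],.027)):
        q=p+d*ee; w=q+(cam[:2]-q)*((z-.013)/(cam[2]-.013)); s=(w-p)@d
        print("  ",lab,"along %.1f"%(s*1e3),"-> origin at %.1f"%(1e3*(s-(.036 if "tip" in lab else -.058))))
    print("  side strip edges", (cross(xs,vh,(vh.max()+40)/2)*1e3).round(1))
E
```

```text
A [0.4404 0.051 ] 105.24 ends(mm) [-60.7  36.2] resid [-0.3  0.3  0.3 -0.2 -0.1]
   tip along 36.1 -> origin at 0.1
   tip13 along 36.2 -> origin at 0.2
   headtop along -59.6 -> origin at -1.6
  side strip edges [-59.4 -35.8 -28.1 -16.8 -14.3  -8.5  -4.5   8.3   9.6  26.7]
B [ 0.4558 -0.3411] 83.47 ends(mm) [-62.4  37.5] resid [-0.1  0.2  0.2 -0.5  0.2]
   tip along 35.1 -> origin at -0.9
   tip13 along 37.5 -> origin at 1.5
   headtop along -57.7 -> origin at 0.3
  side strip edges [-60.7 -39.2 -24.8 -20.2 -15.6 -10.1  -4.5   3.5   3.7  13.3  18.1  22.4]
```

```bash
python3 - <<'E'
from meas import *
t=np.load("t0.npy",allow_pickle=True).item()
for n,y in (("L",.058),("M",0),):
    p=gpt(0.,y,0.)[:2]
    for z in (.017,.035):
        xs,ys,I=strip(t,p,GY,z,.065,.025)
        v=I[abs(ys)<.006].mean(0); print(n,z,"feet/V x-crossings @200",(cross(xs,v,200)*1e3).round(1),"@130",(cross(xs,v,130)*1e3).round(1),"@165",(cross(xs,v,165)*1e3).round(1))
        for a,b in ((-.025,-.01),(-.01,.01),(.01,.025)):
            w=I[:,(xs>a)&(xs<b)].mean(1); print("   lat",a,(cross(ys,w,170)*1e3).round(1))
        for a,b in ((-.041,-.031),(.031,.041)):
            w=I[:,(xs>a)&(xs<b)].mean(1); print("   latfoot",a,(cross(ys,w,210)*1e3).round(1))
p=gpt(0.,0,0.)[:2]; xs,ys,I=strip(t,p,GY,.010,.065,.095)
for a,b in ((.028,.03),(-.03,-.028),(.025,.035),(-.035,-.025),(-.086,-.08),(.08,.086)):
    v=I[(ys>a)&(ys<b)].mean(0); print("plate x edges",a,(cross(xs,v,165)*1e3).round(1))
E
```

```text
L 0.017 feet/V x-crossings @200 [-49.  -41.8  41.1  47.6] @130 [-51.9 -24.8  27.4  51.5] @165 [-50.3 -29.9  31.8  49.4]
   lat -0.025 [-12.6  11.9]
   lat -0.01 [-13.3  11.7]
   lat 0.01 [-12.9  12. ]
   latfoot -0.041 [-12.8   9.6  24.1]
   latfoot 0.031 [-13.3   9.9  24.1]
L 0.035 feet/V x-crossings @200 [-49.9 -40.8 -38.6 -34.4  39.   45.7] @130 [-52.6 -25.7  25.1  49.8] @165 [-51.2 -29.5  28.9  47.8]
   lat -0.025 [-16.5   7.8  22. ]
   lat -0.01 [-17.1   7.6  21.5]
   lat 0.01 [-16.7   7.9  22. ]
   latfoot -0.041 [-16.7   5.6  19.8]
   latfoot 0.031 [-17.    5.6  19.8]
M 0.017 feet/V x-crossings @200 [-48.6 -41.7  41.7  47.7] @130 [-51.8 -26.   26.9  50.6] @165 [-50.1 -31.8  29.9  49.1]
   lat -0.025 [-12.5  11.2]
   lat -0.01 [-12.7  11.4]
   lat 0.01 [-12.4  11.3]
   latfoot -0.041 [-12.3   9.2]
   latfoot 0.031 [-12.8   9.7]
M 0.035 feet/V x-crossings @200 [-49.4 -42.   39.3  45.8] @130 [-52.3 -26.1  25.   48.9] @165 [-50.7 -31.4  27.7  47.3]
   lat -0.025 [-15.6   7.9]
   lat -0.01 [-15.8   8. ]
   lat 0.01 [-15.5   7.9]
   latfoot -0.041 [-15.4   6.1]
   latfoot 0.031 [-15.6   6. ]
plate x edges 0.028 [-50.9  51.2]
plate x edges -0.03 [-50.4  51.1]
plate x edges 0.025 [-51.   51.1]
plate x edges -0.035 [-50.4  51.1]
plate x edges -0.086 [-44.8  49.7]
plate x edges 0.08 [-50.   50.5]
```

```bash
cat > plan.py <<'E'
import sys; from h import *
from scipy.spatial.transform import Rotation as Ro
def tool(yaw): # tool x axis at given world yaw, y down
    c,s=np.cos(yaw),np.sin(yaw); x=np.array([c,s,0]); y=np.array([0,0,-1.]); return np.c_[x,y,np.cross(x,y)]
def cur():
    s=monitor.read_state(); R=Ro.from_rotvec(s["orientation"]).as_matrix(); return s,R
def rows(p1,yaw1,n,p0=None,R0=None):
    """straight line from current measured pose, n rows"""
    s,R=cur(); p=s["tool_pos"] if p0 is None else np.array(p0); R=R if R0 is None else R0
    R1=tool(yaw1); w=(Ro.from_matrix(R.T@R1)).as_rotvec()
    st=(np.array(p1)-p)/n; out=[]
    for i in range(n):
        Ri=R@Ro.from_rotvec(w*i/n).as_matrix(); out.append([round(v,1) for v in (Ri.T@st*1e3)]+[round(v,3) for v in w/n])
    return out
def show():
    s,R=cur(); print("t%.2f"%s["t"],"tcp",s["tool_pos"].round(4),"x-yaw %.2f"%np.degrees(np.arctan2(R[1,0],R[0,0])),"ydir",R[:,1].round(3),"q",s["q"].round(2),"F",s["force"].round(1),"M",s["wrist_torque"].round(2),"open %.1f"%(s["opening"]*1e3))
E
python3 - <<'E'
from plan import *
show()
t=np.load("t0.npy",allow_pickle=True).item(); s=np.load("s0.npy",allow_pickle=True).item()
print("bottle top approx",onz(t,[(357,247)],.17))
for r in rows((.4545,-.3521,.2),np.radians(83.47),16): print(r)
E
```

```text
t2.20 tcp [0.1384 0.5838 0.2266] x-yaw -13.34 ydir [-0. -0. -1.] q [ 1.25  0.13  1.49  0.    1.52 -0.09] F [-0.2  0.4  0.2] M [-0.02 -0.02 -0.01] open 92.8
bottle top approx [[ 0.45626313 -0.10731505  0.17      ]]
[np.float64(32.7), np.float64(1.7), np.float64(-52.4), np.float64(0.0), np.float64(-0.106), np.float64(-0.0)]
[np.float64(27.0), np.float64(1.7), np.float64(-55.5), np.float64(0.0), np.float64(-0.106), np.float64(-0.0)]
[np.float64(21.0), np.float64(1.7), np.float64(-58.1), np.float64(0.0), np.float64(-0.106), np.float64(-0.0)]
[np.float64(14.8), np.float64(1.7), np.float64(-59.9), np.float64(0.0), np.float64(-0.106), np.float64(-0.0)]
[np.float64(8.4), np.float64(1.7), np.float64(-61.2), np.float64(0.0), np.float64(-0.106), np.float64(-0.0)]
[np.float64(1.9), np.float64(1.7), np.float64(-61.7), np.float64(0.0), np.float64(-0.106), np.float64(-0.0)]
[np.float64(-4.6), np.float64(1.7), np.float64(-61.6), np.float64(0.0), np.float64(-0.106), np.float64(-0.0)]
[np.float64(-11.1), np.float64(1.7), np.float64(-60.7), np.float64(0.0), np.float64(-0.106), np.float64(-0.0)]
[np.flo
[... 180 characters left out ...]
float64(-0.106), np.float64(-0.0)]
[np.float64(-29.5), np.float64(1.7), np.float64(-54.3), np.float64(0.0), np.float64(-0.106), np.float64(-0.0)]
[np.float64(-35.0), np.float64(1.7), np.float64(-50.8), np.float64(0.0), np.float64(-0.106), np.float64(-0.0)]
[np.float64(-40.2), np.float64(1.7), np.float64(-46.9), np.float64(0.0), np.float64(-0.106), np.float64(-0.0)]
[np.float64(-44.9), np.float64(1.7), np.float64(-42.4), np.float64(0.0), np.float64(-0.106), np.float64(-0.0)]
[np.float64(-49.1), np.float64(1.7), np.float64(-37.4), np.float64(0.0), np.float64(-0.106), np.float64(-0.0)]
[np.float64(-52.8), np.float64(1.7), np.float64(-32.0), np.float64(0.0), np.float64(-0.106), np.float64(-0.0)]
```

```bash
python3 - <<'E'
from meas import *
t=np.load("t0.npy",allow_pickle=True).item()
p=gpt(0.,-.058,0.)[:2]
for z in (.043,.057):
    xs,ys,I=strip(t,p,GY,z,.07,.03,.001)
    for yy in (-.008,-.004,0,.004,.008):
        v=I[abs(ys-yy)<.0025].mean(0); print(z,"y",yy,"cross165",(cross(xs,v,150)*1e3).round(1), "tip prof x=26..48:",v[(xs>.026)&(xs<.048)][::2].astype(int))
    w=I[:,(xs>-.056)&(xs<-.05)].mean(1); print("head lat",[(th,(cross(ys,w,th)*1e3).round(1)) for th in (120,150,180,220)], w[::3].astype(int))
    for a,b in ((-.02,-.01),(0,.01),(.015,.025)):
        w=I[:,(xs>a)&(xs<b)].mean(1); print("thr lat",a,w[::3].astype(int))
E
```

```text
0.043 y -0.008 cross165 [-56.7 -27.3 -17.2  -7.    0.3  11.3  18.1  30.6  38.3  47.4] tip prof x=26..48: [166 160 152 143 135 134 147 180 225 215 189]
0.043 y -0.004 cross165 [-57.2  47.2] tip prof x=26..48: [198 195 194 191 185 178 173 198 227 214 183]
0.043 y 0 cross165 [-57.2  47. ] tip prof x=26..48: [221 220 220 221 218 210 199 216 229 214 177]
0.043 y 0.004 cross165 [-57.1  46.9] tip prof x=26..48: [232 233 231 229 226 221 214 227 230 214 173]
0.043 y 0.008 cross165 [-57.   47.1] tip prof x=26..48: [228 233 232 233 234 236 238 243 237 219 176]
head lat [(120, array([-15.])), (150, array([-13.1,  16.5])), (180, array([-11.2,  14.1])), (220, array([-7. ,  8.6]))] [ 84  92  97 102 105 120 168 207 222 225 225 224 222 218 203 169 129 125
 127 131 135]
thr lat -0.02 [209 248 229 199 186 157 129 150 180 201 211 213 210 215 239 254 255 255
 255 255 255]
thr lat 0 [224 241 217 197 187 156 128 148 180 200 214 220 213 217 236 251 255 255
 255 255 255]
thr lat 0.015 [214 238 215 193 184 160 119 140 171 189 201 205 202 208 231 253 254 255
 255 255 254]
0.057 y -0.008 cross165 [-57.5  45.8] 
[... 278 characters left out ...]
4 cross165 [-57.6  45.4] tip prof x=26..48: [232 231 230 229 227 224 232 237 221 186 135]
0.057 y 0.008 cross165 [-57.2  45.9] tip prof x=26..48: [239 240 241 242 245 249 250 246 228 193 147]
head lat [(120, array([-18.2])), (150, array([-15.3,  15. ])), (180, array([-13.6,  12.7])), (220, array([-10.4,   8.3]))] [ 94 101 107 111 120 154 201 226 231 232 231 229 228 217 187 150 135 137
 142 146 149]
thr lat -0.02 [246 240 209 191 168 140 141 171 198 212 217 213 210 233 250 255 255 255
 255 255 254]
thr lat 0 [238 228 200 190 178 126 137 171 195 210 219 218 217 229 249 255 255 255
 255 255 254]
thr lat 0.015 [246 228 201 189 170 136 134 164 188 200 211 207 204 226 249 254 255 255
 255 254 251]
```

```bash
python3 - <<'E'
from plan import *
np.set_printoptions(suppress=True)
p=gpt(-.0105,-.0583,.1); print(p)
for r in rows(p,GY,9): print([float(v) for v in r])
E
```

```text
[0.50916008 0.27614687 0.1       ]
[48.0, 14.1, -23.8, 0.0, -0.015, -0.0]
[47.6, 14.1, -24.5, 0.0, -0.015, -0.0]
[47.2, 14.1, -25.2, 0.0, -0.015, -0.0]
[46.8, 14.1, -25.9, 0.0, -0.015, -0.0]
[46.4, 14.1, -26.7, 0.0, -0.015, -0.0]
[46.0, 14.1, -27.4, 0.0, -0.015, -0.0]
[45.6, 14.1, -28.1, 0.0, -0.015, -0.0]
[45.1, 14.1, -28.8, 0.0, -0.015, -0.0]
[44.7, 14.1, -29.5, 0.0, -0.015, -0.0]
```

```bash
python3 -m inch '[[[48,14,-24,0,-0.015,0],[48,14,-24.5,0,-0.015,0],[47,14,-25,0,-0.015,0],[47,14,-26,0,-0.015,0],[46,14,-27,0,-0.015,0],[46,14,-27.5,0,-0.015,0],[45.5,14,-28,0,-0.015,0],[45,14,-29,0,-0.015,0]]]' 38 30
python3 -m inch '[[[45,14,-29,0,-0.018,0],[0,0,0,0,0,0],[0,0,0,0,0,0]]]'
python3 - <<'E'
from plan import *
show(); 
for r in rows(gpt(-.0105,-.0583,.038),GY,1): print([float(v) for v in r])
c=optics.read_camera("scene"); cv2.imwrite("pics/s1.png",crop(c["image"],170,60,130,150,4))
E
```

```text
t: 3.2
tool_pos: [0.4686, 0.3081, 0.1145]
orientation: [-1.569, 0.088, -0.089]
force: [-0.3, 0.2, 0.3]
opening: 0.0382
t: 3.58
tool_pos: [0.5085, 0.2754, 0.1006]
orientation: [-1.569, 0.076, -0.075]
force: [0.4, -0.2, -0.4]
opening: 0.0379
t3.58 tcp [0.5085 0.2754 0.1006] x-yaw -5.49 ydir [-0.001  0.    -1.   ] q [ 0.41  0.17  1.68  0.    1.29 -1.07] F [ 0.4 -0.2 -0.4] M [-0.   -0.02  0.04] open 37.9
[0.6, 62.6, 0.8, -0.0, -0.002, -0.001]
```

View pics/s1.png

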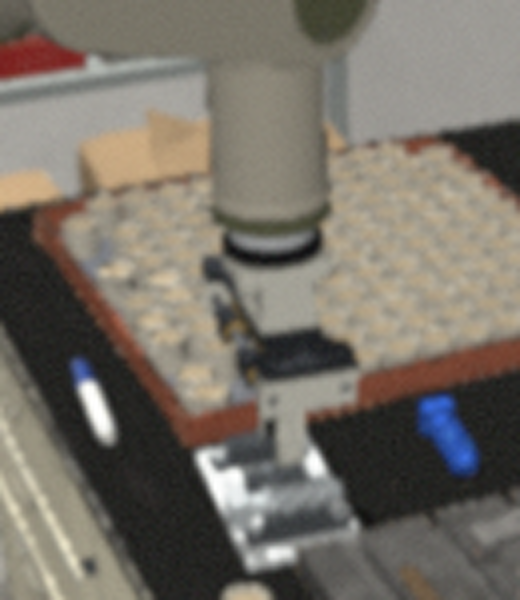

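```bash
python3 - <<'E'
from plan import *
c=optics.read_camera("scene"); 
s,R=cur(); p=s["tool_pos"]
for a in (-7.5,7.5): print(proj(c,p+R@np.array([a,8,19+8])/1e3), proj(c,p+R@np.array([a,8,-19-8])/1e3))
cv2.imwrite("pics/s2.png",crop(c["image"],215,140,60,70,9))
E
```

```text
[[234.75357248 167.62850777]] [[239.48408586 176.42843363]]
[[239.30602277 166.81182365]] [[244.16014547 175.56053927]]
```

View pics/s2.png

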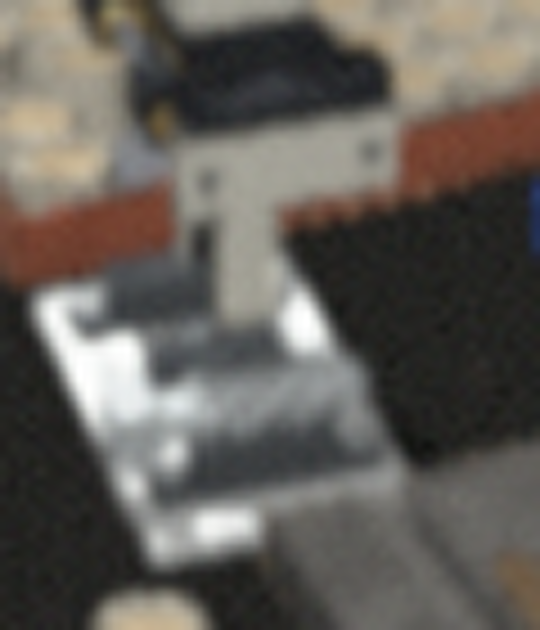

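```bash
python3 -m inch '[[[0.6,25,0.8,0,0,0],[0,25,0,0,0,0],[0,12.5,0,0,0,0],[0,0,0,0,0,0]]]'
python3 - <<'E'
from plan import *
show(); 
E
python3 -m inch '[[[0,0,0,0,0,0],[0,0,0,0,0,0],[0,0,0,0,0,0]]]' 10 25
python3 - <<'E'
from plan import *
show(); 
E
```

```text
t: 4.18
tool_pos: [0.5083, 0.2765, 0.0375]
orientation: [-1.57, 0.075, -0.072]
force: [-0.1, -0.7, -0.1]
opening: 0.0379
t4.17 tcp [0.5083 0.2765 0.0375] x-yaw -5.37 ydir [-0.001 -0.001 -1.   ] q [ 0.41  0.24  1.72  0.    1.18 -1.07] F [-0.1 -0.7 -0.1] M [-0.06  0.    0.03] open 37.9
t: 4.55
tool_pos: [0.5103, 0.2767, 0.0396]
orientation: [-1.568, 0.073, -0.076]
force: [-0.7, 0.4, 5.4]
opening: 0.0237
t4.55 tcp [0.5103 0.2767 0.0396] x-yaw -5.43 ydir [ 0.002  0.001 -1.   ] q [ 0.41  0.24  1.72  0.    1.18 -1.07] F [-0.7  0.4  5.4] M [0.2  0.13 0.02] open 23.7
```

```bash
python3 -m inch '[[[0,0,0,0,0,0],[0,0,0,0,0,0]]]'
python3 - <<'E'
from plan import *
show(); show(); 
E
python3 -m inch '[[[0,-1,0,0,0,0],[0,-1,0,0,0,0],[0,-1,0,0,0,0],[0,-2,0,0,0,0],[0,-2,0,0,0,0],[0,-3,0,0,0,0],[0,0,0,0,0,0]]]'
python3 - <<'E'
from plan import *
show();
c=optics.read_camera("scene"); cv2.imwrite("pics/s3.png",crop(c["image"],215,140,60,70,9))
E
```

```text
t: 4.8
tool_pos: [0.5103, 0.2766, 0.0395]
orientation: [-1.568, 0.073, -0.076]
force: [-1.2, 1.1, 5.1]
opening: 0.0243
t4.80 tcp [0.5103 0.2766 0.0395] x-yaw -5.44 ydir [ 0.002  0.001 -1.   ] q [ 0.41  0.24  1.72  0.    1.18 -1.07] F [-1.2  1.1  5.1] M [0.25 0.11 0.01] open 24.3
t4.80 tcp [0.5103 0.2766 0.0395] x-yaw -5.44 ydir [ 0.002  0.001 -1.   ] q [ 0.41  0.24  1.72  0.    1.18 -1.07] F [-1.2  1.1  5.1] M [0.25 0.11 0.01] open 24.3
t: 5.68
tool_pos: [0.5096, 0.2762, 0.0485]
orientation: [-1.569, 0.074, -0.075]
force: [0.1, 0.9, -2.4]
opening: 0.024
t5.67 tcp [0.5096 0.2762 0.0485] x-yaw -5.43 ydir [ 0.  0. -1.] q [ 0.41  0.23  1.71 -0.    1.2  -1.07] F [ 0.1  0.9 -2.4] M [ 0.   -0.02  0.04] open 24.0
```

View pics/s3.png

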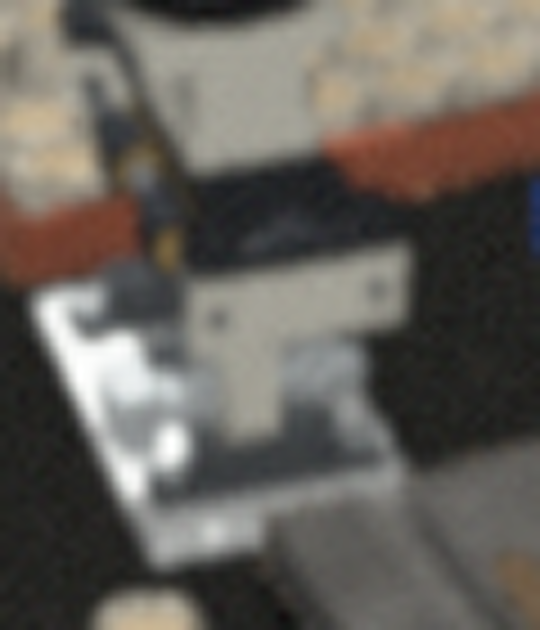

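```bash
python3 - <<'E'
from plan import *
for r in rows(gpt(-.0109,.0003,.0485),GY,1): print([float(v) for v in r])
E
```

```text
[-0.7, -0.2, 58.6, -0.0, -0.001, 0.0]
```

```bash
python3 -m inch '[[[0,-12,0,0,0,0],[0,-12,0,0,0,0],[-0.7,0,20,0,0,0],[0,0,20,0,0,0],[0,0,18.6,0,0,0],[0,8,0,0,0,0],[0,8,0,0,0,0],[0,0,0,0,0,0]]]'
python3 - <<'E'
from plan import *
show();
for r in rows(gpt(-.0109,.0003,.0485),GY,1): print([float(v) for v in r])
for n in ("scene","top"):
    c=optics.read_camera(n); np.save(n[0]+"4.npy",c,allow_pickle=True)
    cv2.imwrite(f"pics/{n}4.png",crop(c["image"],205,140,70,60,11) if n=="scene" else crop(c["image"],180,200,70,60,11))
E
```

```text
t: 6.72
tool_pos: [0.5131, 0.3334, 0.0543]
orientation: [-1.571, 0.077, -0.073]
force: [-0.1, 0.2, -2.1]
opening: 0.0245
t6.72 tcp [0.5131 0.3334 0.0543] x-yaw -5.45 ydir [-0.003 -0.002 -1.   ] q [ 0.49  0.31  1.61 -0.    1.23 -0.98] F [-0.1  0.2 -2.1] M [ 0.03  0.04 -0.04] open 24.5
[1.1, 5.7, 1.2, 0.002, -0.001, -0.003]
```

View pics/scene4.png

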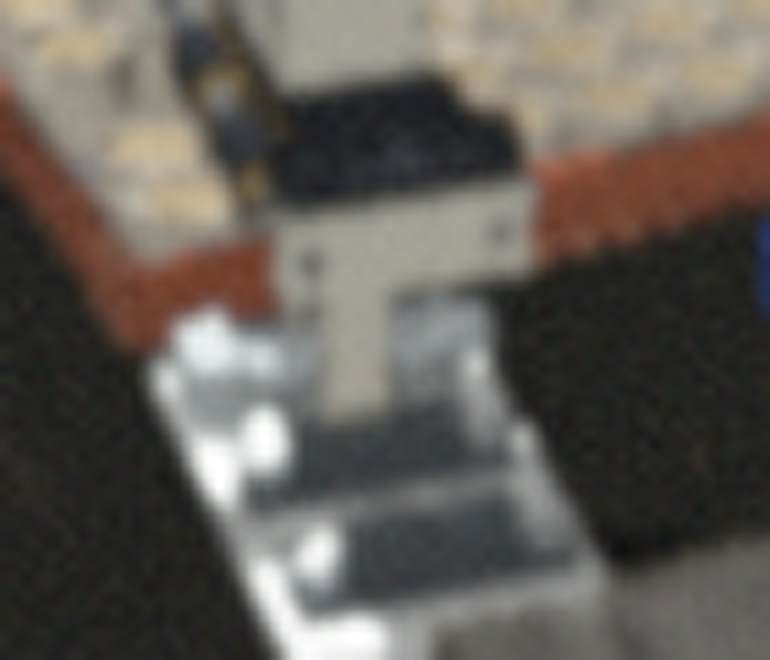

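View pics/top4.png

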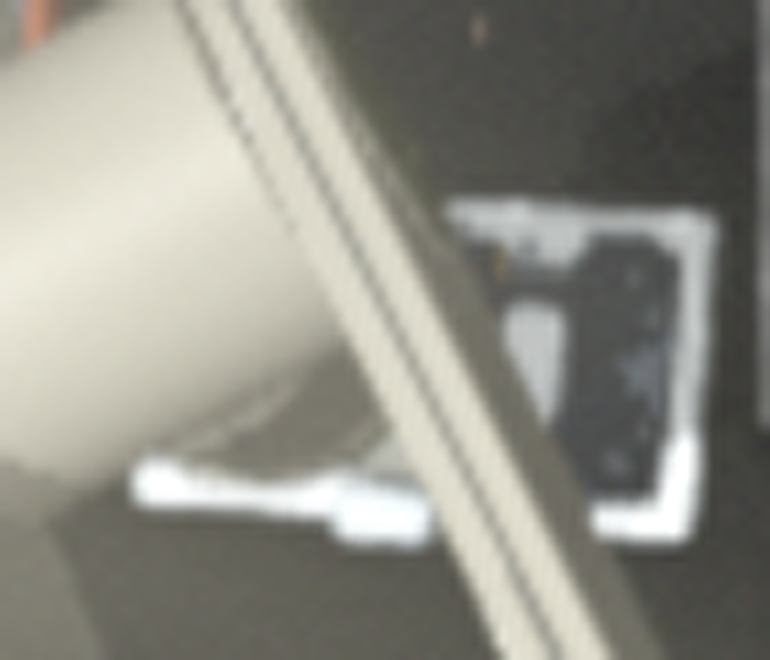

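```bash
python3 - <<'E'
from meas import *
t=np.load("t4.npy",allow_pickle=True).item(); t0=np.load("t0.npy",allow_pickle=True).item()
for nm,c,yc,z in (("now",t,.0,.072),("start",t0,-.058,.057)):
  for yc2 in (yc+.004,yc,yc-.004):
    xs,ys,I=strip(c,gpt(0.,yc2,0.)[:2],GY,z,.075,.012,.0005)
    v=I[abs(ys)<.002].mean(0); print(nm,yc2,[(th,(cross(xs,v,th)*1e3).round(1)[:2]) for th in (110,150,180)])
E
```

```text
now 0.004 [(110, array([-62.2,  54.1])), (150, array([-59.9, -33.7])), (180, array([-58.7, -39.4]))]
now 0.0 [(110, array([-62.1,  48.9])), (150, array([-59.9, -28.9])), (180, array([-58.7, -41.1]))]
now -0.004 [(110, array([-61.7,  43.4])), (150, array([-59.4,  26.8])), (180, array([-58.3, -41.7]))]
start -0.054000000000000006 [(110, array([-59.6,  47.6])), (150, array([-57.6,  45.4])), (180, array([-56.5,  44.3]))]
start -0.058 [(110, array([-59.7,  47.4])), (150, array([-57.6,  45.4])), (180, array([-56.5,  44.3]))]
start -0.062 [(110, array([-59.8,  47.4])), (150, array([-57.7,  45.6])), (180, array([-56.5,  -2.7]))]
```

```bash
python3 -m inch '[[[0.3,5,1,0,0,0],[0,5,0,0,0,0],[0,2,0,0,0,0],[0,0,0,0,0,0]]]'
python3 - <<'E'
from plan import *
show();
s,R=cur();p=s["tool_pos"]-[*G0,0]; print(np.cos(GY)*p[0]+np.sin(GY)*p[1],-np.sin(GY)*p[0]+np.cos(GY)*p[1])
E
python3 -m inch '[[[0,1,0,0,0,0],[0,1,0,0,0,0],[0,0,0,0,0,0]]]'
python3 -m inch '[[[0,1,0,0,0,0],[0,0,0,0,0,0]]]'
```

```text
t: 7.32
tool_pos: [0.5144, 0.3354, 0.0438]
orientation: [-1.57, 0.075, -0.074]
force: [-0.2, 0.3, -3.2]
opening: 0.0239
t7.33 tcp [0.5144 0.3354 0.0438] x-yaw -5.43 ydir [-0. -0. -1.] q [ 0.49  0.32  1.61  0.    1.21 -0.98] F [-0.2  0.3 -3.2] M [0.02 0.01 0.05] open 23.9
-0.01084844218969395 0.0011437924381298343
t: 7.7
tool_pos: [0.5146, 0.3354, 0.0421]
orientation: [-1.57, 0.074, -0.074]
force: [0.4, 0.3, -3.2]
opening: 0.024
t: 7.95
tool_pos: [0.5145, 0.3354, 0.041]
orientation: [-1.57, 0.075, -0.074]
force: [-0.8, 0.1, -2.6]
opening: 0.0237
```

```bash
python3 -m inch '[[[0,0.5,-0.8,0,0,0],[0,0.5,0,0,0,0],[0,0,0,0,0,0]]]'
python3 -m inch '[[[0,1,0,0,0,0],[0,0,0,0,0,0]]]'
python3 -m inch '[[[0,1,0,0,0,0],[0,0,0,0,0,0]]]'
```

```text
t: 8.32
tool_pos: [0.5145, 0.3347, 0.0401]
orientation: [-1.57, 0.075, -0.074]
force: [1.0, -0.3, -2.0]
opening: 0.0242
t: 8.57
tool_pos: [0.5144, 0.3347, 0.039]
orientation: [-1.57, 0.075, -0.074]
force: [-0.4, -0.5, -2.9]
opening: 0.024
t: 8.82
tool_pos: [0.5145, 0.3347, 0.038]
orientation: [-1.57, 0.075, -0.074]
force: [-0.0, 0.5, -2.3]
opening: 0.0238
```

```bash
python3 -m inch '[[[0,1,0,0,0,0],[0,0,0,0,0,0]]]'
python3 -m inch '[[[0,0.7,0,0,0,0],[0,0,0,0,0,0]]]'
python3 -m inch '[[[0,0.5,0,0,0,0],[0,0,0,0,0,0]]]'
```

```text
t: 9.07
tool_pos: [0.5147, 0.3348, 0.0373]
orientation: [-1.569, 0.074, -0.075]
force: [0.3, 0.6, -1.5]
opening: 0.0239
t: 9.32
tool_pos: [0.5148, 0.335, 0.0368]
orientation: [-1.569, 0.074, -0.075]
force: [-0.4, 1.4, 0.6]
opening: 0.0241
t: 9.57
tool_pos: [0.5149, 0.3351, 0.0366]
orientation: [-1.569, 0.074, -0.075]
force: [-1.4, 0.6, 4.5]
opening: 0.0239
```

```bash
python3 -m inch '[[[0,0.5,0,0,0,0],[0,0,0,0,0,0]]]'
python3 -m inch '[[[0,0,0,0,0,0],[0,0,0,0,0,0]]]' 38
python3 -m inch '[[[0,-15,0,0,0,0],[0,-30,0,0,0,0],[0,-40,0,0,0,0],[0,0,0,0,0,0]]]'
python3 - <<'E'
from plan import *
c=optics.read_camera("scene"); np.save("s5.npy",c,allow_pickle=True); cv2.imwrite("pics/s5.png",crop(c["image"],205,145,65,60,11))
show()
E
```

```text
t: 9.82
tool_pos: [0.515, 0.3353, 0.0363]
orientation: [-1.568, 0.074, -0.075]
force: [-2.1, 2.2, 5.7]
opening: 0.0241
t: 10.07
tool_pos: [0.5142, 0.3342, 0.0348]
orientation: [-1.57, 0.075, -0.074]
force: [-0.2, -0.5, 0.6]
opening: 0.0367
t: 10.58
tool_pos: [0.5174, 0.3361, 0.1261]
orientation: [-1.565, 0.069, -0.08]
force: [0.1, 0.0, -1.2]
opening: 0.0384
t10.62 tcp [0.5161 0.3354 0.1235] x-yaw -5.44 ydir [ 0.004  0.002 -1.   ] q [ 0.49  0.24  1.56 -0.    1.34 -0.98] F [-0.1 -0.3 -1.1] M [ 0.05 -0.   -0.  ] open 38.0
```

View pics/s5.png

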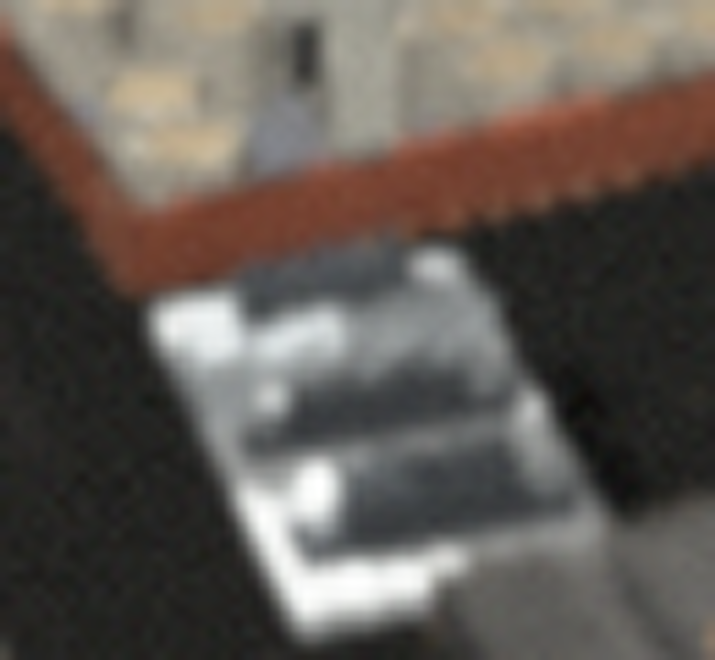

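The scene view shows the mid screw lying in the middle row, with its head near (200,325) and its tip near (480,300) in the crop. Contact came 2.5–3 mm below the pick height, so it looks seated. The fine screw comes next.

```bash
python3 - <<'E'
from plan import *
show()
for r in rows((.4437,.0387,.1),np.radians(-74.76),8): print([float(v) for v in r])
E
```

```text
t10.62 tcp [0.5161 0.3354 0.1235] x-yaw -5.44 ydir [ 0.004  0.002 -1.   ] q [ 0.49  0.24  1.56 -0.    1.34 -0.98] F [-0.1 -0.3 -1.1] M [ 0.05 -0.   -0.  ] open 38.0
[-5.5, 2.8, -37.8, -0.001, 0.151, 0.0]
[0.2, 2.8, -38.2, -0.001, 0.151, 0.0]
[6.0, 2.9, -37.7, -0.001, 0.151, 0.0]
[11.6, 2.9, -36.4, -0.001, 0.151, 0.0]
[17.0, 2.9, -34.2, -0.001, 0.151, 0.0]
[21.9, 2.9, -31.3, -0.001, 0.151, 0.0]
[26.4, 2.9, -27.6, -0.001, 0.151, 0.0]
[30.2, 2.9, -23.3, -0.001, 0.151, 0.0]
```

```bash
python3 -m inch '[[[-5.5,3,-38,0,0.151,0],[0,3,-38,0,0.151,0],[6,3,-37.5,0,0.151,0],[11.5,3,-36.5,0,0.151,0],[17,3,-34,0,0.151,0],[22,3,-31,0,0.151,0],[26.5,3,-27.5,0,0.151,0],[30,3,-23,0,0.151,0]]]' 46
python3 -m inch '[[[0,0,0,0,0,0],[0,0,0,0,0,0]]]'
python3 - <<'E'
from plan import *
show()
for r in rows((.4437,.0387,.0115),np.radians(-74.76),1): print([float(v) for v in r])
t=avg("top",4); np.save("t6.npy",t,allow_pickle=True)
cv2.imwrite("pics/t6.png",crop(t["image"],185,205,70,50,11))
E
```

```text
t: 11.62
tool_pos: [0.4414, 0.0374, 0.0954]
orientation: [-1.323, 1.015, -1.012]
force: [-0.0, 0.2, 0.4]
opening: 0.0458
t: 11.88
tool_pos: [0.4424, 0.0389, 0.096]
orientation: [-1.325, 1.01, -1.008]
force: [-0.4, 0.4, -0.4]
opening: 0.0461
t11.88 tcp [0.4424 0.0389 0.096 ] x-yaw -74.59 ydir [-0.001  0.    -1.   ] q [-0.03 -0.2   2.05  0.    1.29 -0.3 ] F [-0.4  0.4 -0.4] M [-0.03  0.06 -0.01] open 46.1
[0.5, 84.5, 1.2, 0.001, 0.003, -0.001]
```

View pics/t6.png

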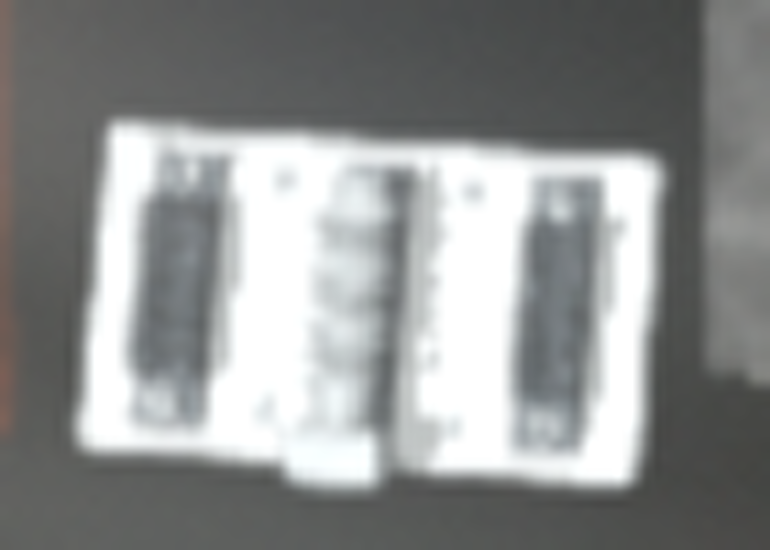

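```bash
python3 - <<'E'
from meas import *
t=np.load("t6.npy",allow_pickle=True).item()
for yc2 in (.004,0,-.004):
    xs,ys,I=strip(t,gpt(0.,yc2,0.)[:2],GY,.054,.075,.012,.0005)
    v=I[abs(ys)<.002].mean(0); print(yc2,[(th,(cross(xs,v,th)*1e3).round(1)[:1]) for th in (110,150,180)])
xs,ys,I=strip(t,gpt(0.,0,0.)[:2],GY,.054,.07,.03,.001)
w=I[:,(xs>-.056)&(xs<-.05)].mean(1); print("head lat",[(th,(cross(ys,w,th)*1e3).round(1)) for th in (150,180)])
for n,y in (("L",.058),("R",-.058)):
    xs,ys,I=strip(t,gpt(0.,y,0.)[:2],GY,.017,.065,.025); v=I[abs(ys)<.006].mean(0); print(n,(cross(xs,v,200)*1e3).round(1))
    w=I[:,(xs>-.02)&(xs<.02)].mean(1); print("  lat",(cross(ys,w,170)*1e3).round(1))
E
python3 -m inch '[[[0.5,30,1.2,0,0.003,0],[0,30,0,0,0,0],[0,18,0,0,0,0],[0,6.5,0,0,0,0],[0,0,0,0,0,0]]]'
python3 - <<'E'
from plan import *
show()
E
```

```text
0.004 [(110, array([-61.])), (150, array([-58.5])), (180, array([-57.3]))]
0 [(110, array([-61.2])), (150, array([-58.7])), (180, array([-57.5]))]
-0.004 [(110, array([-60.9])), (150, array([-58.6])), (180, array([-57.4]))]
head lat [(150, array([-16.1,  16.8,  22.1,  25.1])), (180, array([-14.3,  13. ]))]
L [-49.  -41.8  41.1  47.6]
  lat [-13.   11.9]
R [-49.2 -41.2  42.6  48.1]
  lat [-12.4  10.8]
t: 12.7
tool_pos: [0.444, 0.0388, 0.012]
orientation: [-1.324, 1.012, -1.011]
force: [0.2, 0.1, 1.1]
opening: 0.0461
t12.70 tcp [0.444  0.0388 0.012 ] x-yaw -74.77 ydir [-0.  0. -1.] q [-0.03 -0.06  2.1   0.    1.1  -0.29] F [0.2 0.1 1.1] M [-0.05  0.06 -0.03] open 46.1
```

```bash
python3 -m inch '[[[0,0,0,0,0,0],[0,0,0,0,0,0],[0,0,0,0,0,0],[0,0,0,0,0,0]]]' 10 25
python3 - <<'E'
from plan import *
show()
E
python3 -m inch '[[[0,-2,0,0,0,0],[0,-4,0,0,0,0],[0,-9,0,0,0,0],[0,-15,0,0,0,0],[0,-25,0,0,0,0],[0,0,0,0,0,0],[0,0,0,0,0,0]]]'
python3 - <<'E'
from plan import *
show()
c=optics.read_camera("scene"); np.save("s7.npy",c,allow_pickle=True); cv2.imwrite("pics/s7.png",crop(c["image"],215,180,75,75,8))
p=gpt(.012,-.058,.0725)
print(p)
for r in rows(p,GY,8): print([float(v) for v in r])
E
```

```text
t: 13.2
tool_pos: [0.4445, 0.0384, 0.0126]
orientation: [-1.322, 1.011, -1.012]
force: [-1.3, -0.7, 5.1]
opening: 0.0241
t13.20 tcp [0.4445 0.0384 0.0126] x-yaw -74.82 ydir [ 0.001 -0.    -1.   ] q [-0.03 -0.06  2.1  -0.    1.1  -0.29] F [-1.3 -0.7  5.1] M [-0.11  0.3  -0.02] open 24.1
t: 14.08
tool_pos: [0.444, 0.0384, 0.0668]
orientation: [-1.323, 1.012, -1.012]
force: [-1.0, 0.1, -3.8]
opening: 0.0238
t14.07 tcp [0.444  0.0384 0.0668] x-yaw -74.81 ydir [ 0. -0. -1.] q [-0.03 -0.15  2.07 -0.    1.22 -0.29] F [-1.   0.1 -3.8] M [-0.05 -0.01  0.03] open 23.8
[0.53158846 0.27432811 0.0725    ]
[-25.6, -0.8, 18.3, 0.0, -0.151, -0.0]
[-22.5, -0.8, 22.0, 0.0, -0.151, -0.0]
[-18.9, -0.8, 25.1, 0.0, -0.151, -0.0]
[-14.9, -0.8, 27.7, 0.0, -0.151, -0.0]
[-10.6, -0.8, 29.6, 0.0, -0.151, -0.0]
[-6.0, -0.8, 30.9, 0.0, -0.151, -0.0]
[-1.3, -0.8, 31.5, 0.0, -0.151, -0.0]
[3.5, -0.8, 31.3, 0.0, -0.151, -0.0]
```

View pics/s7.png

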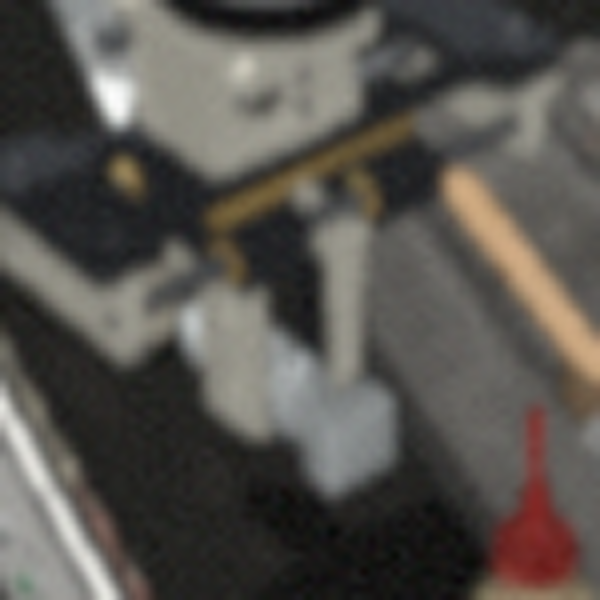

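```bash
python3 -m inch '[[[-25.5,-23,18,0,-0.151,0],[-22.5,-23,22,0,-0.151,0],[-19,0,25,0,-0.151,0],[-15,0,27.5,0,-0.151,0],[-10.5,0,29.5,0,-0.151,0],[-6,0,31,0,-0.151,0],[-1,0,31.5,0,-0.151,0],[3.5,0,31,0,-0.151,0]]]'
python3 -m inch '[[[0,0,0,0,0,0],[0,0,0,0,0,0]]]'
python3 - <<'E'
from plan import *
show()
for r in rows(gpt(.0127,-.058,.05),GY,1): print([float(v) for v in r])
E
```

```text
t: 15.12
tool_pos: [0.5314, 0.2742, 0.1111]
orientation: [-1.571, 0.075, -0.071]
force: [-0.8, 0.0, -3.1]
opening: 0.0238
t: 15.38
tool_pos: [0.5311, 0.2728, 0.1115]
orientation: [-1.571, 0.08, -0.076]
force: [-0.1, -1.6, -3.4]
opening: 0.0239
t15.38 tcp [0.5311 0.2728 0.1115] x-yaw -5.69 ydir [-0.002 -0.001 -1.   ] q [ 0.39  0.21  1.62 -0.    1.32 -1.08] F [-0.1 -1.6 -3.4] M [-0.    0.02  0.02] open 23.9
[1.2, 61.5, 1.6, 0.002, -0.005, -0.002]
```

```bash
python3 -m inch '[[[1.2,20,1.6,0,-0.005,0],[0,20,0,0,0,0],[0,15,0,0,0,0],[0,6,0,0,0,0],[0,0,0,0,0,0],[0,0,0,0,0,0]]]'
python3 - <<'E'
from plan import *
show()
for r in rows(gpt(.0127,-.058,.043),GY,1): print([float(v) for v in r])
for n in ("scene","top"):
    c=optics.read_camera(n); np.save(n[0]+"8.npy",c,allow_pickle=True)
    cv2.imwrite(f"pics/{n}8.png",crop(c["image"],205,140,70,60,11) if n=="scene" else crop(c["image"],185,205,70,50,11))
E
```

```text
t: 16.12
tool_pos: [0.534, 0.2753, 0.0528]
orientation: [-1.569, 0.072, -0.074]
force: [0.2, 0.3, -3.7]
opening: 0.0239
t16.12 tcp [0.534  0.2753 0.0528] x-yaw -5.32 ydir [ 0.001  0.001 -1.   ] q [ 0.39  0.28  1.65 -0.    1.21 -1.09] F [ 0.2  0.3 -3.7] M [ 0.01  0.02 -0.  ] open 23.9
[-1.6, 9.8, -1.2, -0.001, 0.001, 0.001]
```

View pics/scene8.png

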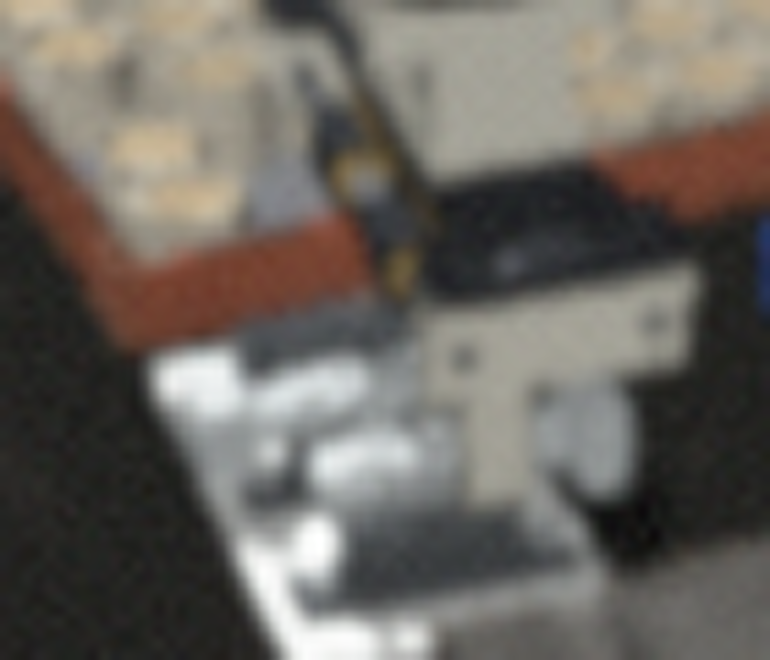

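View pics/top8.png

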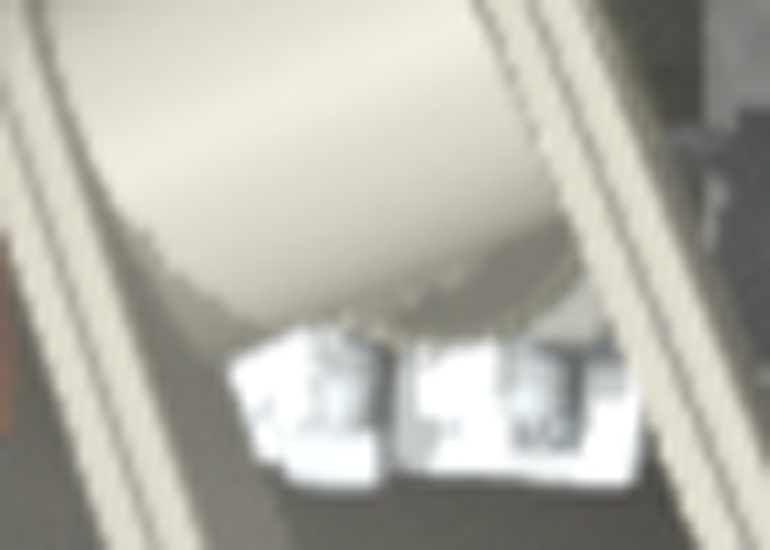

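```bash
python3 -m inch '[[[-1.5,3,-1.2,0,0,0],[0,3,0,0,0,0],[0,1.5,0,0,0,0],[0,0,0,0,0,0],[0,0,0,0,0,0],[0,0,0,0,0,0]]]'
python3 - <<'E'
from plan import *
show()
for r in rows(gpt(.0127,-.058,.0396),GY,1): print([float(v) for v in r])
E
```

```text
t: 16.98
tool_pos: [0.5319, 0.274, 0.0446]
orientation: [-1.57, 0.073, -0.073]
force: [0.2, 0.4, -3.2]
opening: 0.0244
t16.98 tcp [0.5319 0.274  0.0446] x-yaw -5.32 ydir [ 0.  0. -1.] q [ 0.39  0.28  1.66 -0.    1.2  -1.09] F [ 0.2  0.4 -3.2] M [ 0.01  0.03 -0.01] open 24.4
[0.4, 5.0, 0.3, -0.0, 0.001, 0.0]
```

```bash
python3 -m inch '[[[0.4,1,0.3,0,0,0],[0,1,0,0,0,0],[0,0,0,0,0,0]]]'
python3 -m inch '[[[0,0.7,0,0,0,0],[0,0,0,0,0,0]]]'
python3 -m inch '[[[0,0.7,0,0,0,0],[0,0,0,0,0,0]]]'
python3 -m inch '[[[0,0.7,0,0,0,0],[0,0,0,0,0,0]]]'
```

```text
t: 17.35
tool_pos: [0.5321, 0.2741, 0.0422]
orientation: [-1.57, 0.073, -0.073]
force: [-0.7, 0.9, -4.3]
opening: 0.0237
t: 17.6
tool_pos: [0.5321, 0.2742, 0.0417]
orientation: [-1.57, 0.073, -0.073]
force: [-0.4, 0.2, -3.5]
opening: 0.0239
t: 17.85
tool_pos: [0.5322, 0.2742, 0.041]
orientation: [-1.569, 0.073, -0.073]
force: [0.4, -0.7, -1.9]
opening: 0.0244
t: 18.1
tool_pos: [0.5324, 0.2743, 0.0406]
orientation: [-1.569, 0.073, -0.073]
force: [0.6, 0.2, -2.0]
opening: 0.0239
```

```bash
python3 -m inch '[[[0,0.7,0,0,0,0],[0,0,0,0,0,0]]]'
python3 -m inch '[[[0,0.7,0,0,0,0],[0,0,0,0,0,0]]]'
python3 -m inch '[[[0,0.5,0,0,0,0],[0,0,0,0,0,0]]]'
```

```text
t: 18.35
tool_pos: [0.5325, 0.2745, 0.0401]
orientation: [-1.569, 0.072, -0.073]
force: [-0.4, 1.5, 0.9]
opening: 0.0241
t: 18.6
tool_pos: [0.5327, 0.2747, 0.0397]
orientation: [-1.569, 0.072, -0.074]
force: [-1.2, 2.7, 4.6]
opening: 0.0242
t: 18.85
tool_pos: [0.5328, 0.2748, 0.0395]
orientation: [-1.568, 0.072, -0.074]
force: [-1.8, 3.5, 7.7]
opening: 0.0238
```

```bash
python3 -m inch '[[[0,0,0,0,0,0],[0,0,0,0,0,0]]]' 38
python3 -m inch '[[[0,-15,0,0,0,0],[0,-30,0,0,0,0],[0,-30,0,0,0,0],[0,-30,0,0,0,0]]]'
python3 - <<'E'
from plan import *
show()
p=np.array([.4558,-.3411]);y=np.radians(83.47);d=np.array([np.cos(y),np.sin(y)])
g=p+.0009*d-.012*d; print(g)
s,R=cur()
m=np.array([.50,-.02,.20])
for r in rows(m,np.radians(-50),8): print([float(v) for v in r])
E
```

```text
t: 19.1
tool_pos: [0.5319, 0.2738, 0.0379]
orientation: [-1.57, 0.073, -0.072]
force: [0.0, -0.7, -0.1]
opening: 0.0368
t: 19.6
tool_pos: [0.5323, 0.2741, 0.1454]
orientation: [-1.569, 0.072, -0.074]
force: [0.3, 0.3, -0.3]
opening: 0.0383
t19.60 tcp [0.5323 0.2741 0.1454] x-yaw -5.32 ydir [ 0.001  0.    -1.   ] q [ 0.39  0.18  1.59 -0.    1.38 -1.09] F [ 0.3  0.3 -0.3] M [ 0.  0. -0.] open 38.3
[ 0.45453767 -0.35212799]
[-0.6, -6.8, -37.0, -0.0, 0.097, 0.0]
[3.0, -6.8, -36.9, -0.0, 0.097, 0.0]
[6.6, -6.8, -36.4, -0.0, 0.097, 0.0]
[10.1, -6.8, -35.6, -0.0, 0.097, 0.0]
[13.5, -6.8, -34.4, -0.0, 0.097, 0.0]
[16.8, -6.8, -33.0, -0.0, 0.097, 0.0]
[19.9, -6.8, -31.2, -0.0, 0.097, 0.0]
[22.8, -6.8, -29.1, -0.0, 0.097, 0.0]
```

```bash
python3 -m inch '[[[0,-12,-37,0,0.097,0],[3,-12,-37,0,0.097,0],[6.5,-12,-36.5,0,0.097,0],[10,-12,-35.5,0,0.097,0],[13.5,-12,-34.5,0,0.097,0],[17,-12,-33,0,0.097,0],[20,-12,-31,0,0.097,0],[23,-12,-29,0,0.097,0]]]'
python3 - <<'E'
from plan import *
show()
for r in rows((.4545,-.3521,.2),np.radians(-96.53),8): print([float(v) for v in r])
E
```

```text
t: 20.6
tool_pos: [0.5011, -0.0216, 0.2409]
orientation: [-1.461, 0.68, -0.682]
force: [-0.1, 0.1, 0.4]
opening: 0.0382
t20.60 tcp [ 0.5011 -0.0216  0.2409] x-yaw -49.97 ydir [ 0.001 -0.    -1.   ] q [-0.15 -0.15  1.74 -0.    1.55 -0.84] F [-0.1  0.1  0.4] M [-0.04 -0.01 -0.02] open 38.2
[27.9, 5.1, -31.0, -0.0, 0.102, 0.0]
[30.9, 5.1, -28.0, -0.0, 0.102, 0.0]
[33.6, 5.1, -24.8, -0.0, 0.102, 0.0]
[35.9, 5.1, -21.2, -0.0, 0.102, 0.0]
[37.9, 5.1, -17.5, -0.0, 0.102, 0.0]
[39.5, 5.1, -13.5, -0.0, 0.102, 0.0]
[40.6, 5.1, -9.5, -0.0, 0.102, 0.0]
[41.4, 5.1, -5.3, -0.0, 0.102, 0.0]
```

```bash
python3 -m inch '[[[28,0,-31,0,0.102,0],[31,0,-28,0,0.102,0],[33.5,0,-25,0,0.102,0],[36,0,-21,0,0.102,0],[38,15,-17.5,0,0.102,0],[39.5,25,-13.5,0,0.102,0],[40.5,35,-9.5,0,0.102,0],[41.5,35,-5.5,0,0.102,0]]]' 46
python3 -m inch '[[[0,20,0,0,0,0],[0,0,0,0,0,0],[0,0,0,0,0,0]]]'
python3 - <<'E'
from plan import *
show()
for r in rows((.4545,-.3521,.012),np.radians(-96.53),1): print([float(v) for v in r])
t=avg("top",4); np.save("t9.npy",t,allow_pickle=True);c=optics.read_camera("scene")
cv2.imwrite("pics/t9.png",np.vstack([crop(t["image"],185,205,70,50,11),crop(c["image"],205,150,70,50,11)])[:, :][::1][:1100]) if 0 else None
cv2.imwrite("pics/t9.png",crop(t["image"],185,205,70,50,11)); cv2.imwrite("pics/s9.png",crop(c["image"],205,145,70,54,11)); np.save("s9.npy",c,allow_pickle=True)
cv2.imwrite("pics/b9.png",crop(c["image"],290,270,70,90,6))
E
```

```text
t: 21.6
tool_pos: [0.4553, -0.353, 0.1298]
orientation: [-1.151, 1.294, -1.297]
force: [0.3, -0.5, -1.4]
opening: 0.046
t: 21.98
tool_pos: [0.4564, -0.3508, 0.1111]
orientation: [-1.154, 1.29, -1.293]
force: [-0.4, 0.5, 0.4]
opening: 0.0462
t21.98 tcp [ 0.4564 -0.3508  0.1111] x-yaw -96.43 ydir [ 0.001 -0.001 -1.   ] q [-0.74  0.15  1.69  0.    1.31 -0.63] F [-0.4  0.5  0.4] M [-0.09  0.11 -0.03] open 46.2
[1.4, 99.1, -1.9, -0.002, 0.002, 0.001]
```

View pics/t9.png

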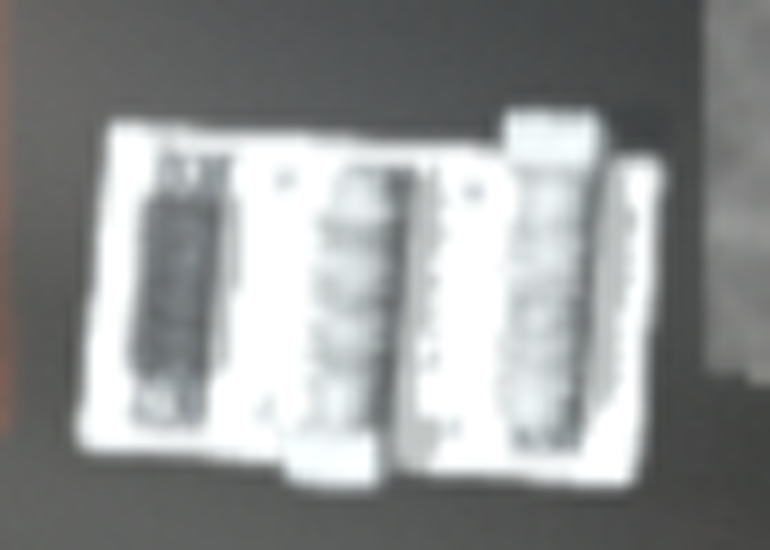

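View pics/s9.png

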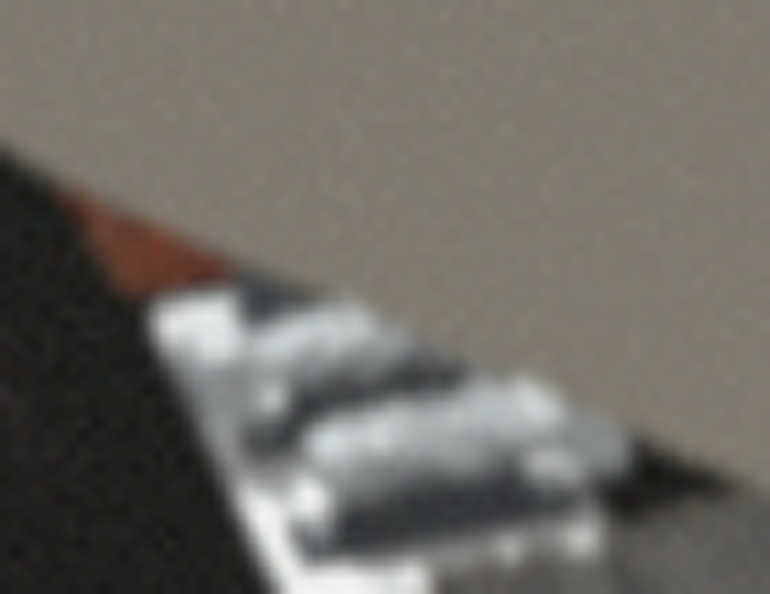

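View pics/b9.png

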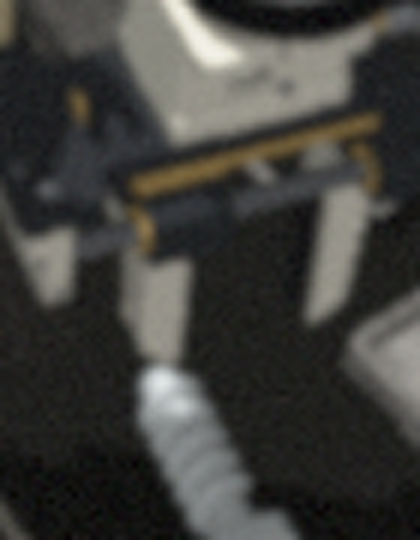

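```bash
python3 - <<'E'
from meas import *
t=np.load("t9.npy",allow_pickle=True).item()
for yc,sg in ((0,-1),(-.058,1)):
    for yc2 in (yc+.004,yc,yc-.004):
        xs,ys,I=strip(t,gpt(0.,yc2,0.)[:2],GY,.054,.075,.012,.0005)
        v=I[abs(ys)<.002].mean(0); print(yc2,[(th,(cross(xs,v,th)*1e3).round(1)[[0,-1]]) for th in (110,150,180)])
    xs,ys,I=strip(t,gpt(0.,yc,0.)[:2],GY,.054,.07,.03,.001)
    w=I[:,(sg*xs>.051)&(sg*xs<.056)].mean(1); print("head lat",[(th,(cross(ys,w,th)*1e3).round(1)) for th in (150,180)])
E
python3 -m inch '[[[1.4,30,-1.9,0,0,0],[0,30,0,0,0,0],[0,20,0,0,0,0],[0,13,0,0,0,0],[0,5,0,0,0,0],[0,0,0,0,0,0],[0,0,0,0,0,0]]]'
python3 - <<'E'
from plan import *
show()
for r in rows((.4545,-.3521,.012),np.radians(-96.53),1): print([float(v) for v in r])
E
```

```text
0.004 [(110, array([-61. ,  48.9])), (150, array([-58.5,  46.9])), (180, array([-57.4,  45.4]))]
0 [(110, array([-61.2,  48.7])), (150, array([-58.7,  46.3])), (180, array([-57.5,  44.8]))]
-0.004 [(110, array([-61. ,  48.4])), (150, array([-58.7,  45.8])), (180, array([-57.4,  44.5]))]
head lat [(150, array([-16. ,  14.8])), (180, array([-14.3,  12.6]))]
-0.054000000000000006 [(110, array([-54. ,  59.8])), (150, array([-52. ,  58.2])), (180, array([-50.8,  57. ]))]
-0.058 [(110, array([-54.1,  59.7])), (150, array([-52.3,  58. ])), (180, array([-51. ,  56.6]))]
-0.062 [(110, array([-54.3,  59.8])), (150, array([-52.8,  58.1])), (180, array([-51.7,  56.6]))]
head lat [(150, array([-14.3,  15.1])), (180, array([-12.7,  14. ]))]
t: 23.1
tool_pos: [0.454, -0.353, 0.0125]
orientation: [-1.153, 1.291, -1.294]
force: [-0.4, -0.2, -0.9]
opening: 0.0459
t23.10 tcp [ 0.454  -0.353   0.0125] x-yaw -96.53 ydir [ 0.001 -0.001 -1.   ] q [-0.75  0.27  1.74 -0.    1.13 -0.64] F [-0.4 -0.2 -0.9] M [-0.12  0.05 -0.02] open 45.9
[-0.9, 0.5, 0.4, -0.001, -0.0, 0.001]
```

```bash
python3 -m inch '[[[0,0,0,0,0,0],[0,0,0,0,0,0],[0,0,0,0,0,0],[0,0,0,0,0,0]]]' 10 25
python3 - <<'E'
from plan import *
show()
E
python3 -m inch '[[[0,-2,0,0,0,0],[0,-4,0,0,0,0],[0,-9,0,0,0,0],[0,-25,0,0,0,0],[0,-40,0,0,0,0],[0,-60,0,0,0,0],[0,-60,0,0,0,0],[0,-25,0,0,0,0]]]'
python3 - <<'E'
from plan import *
show()
c=optics.read_camera("scene"); cv2.imwrite("pics/s10.png",crop(c["image"],260,170,100,100,6))
for r in rows((.50,-.02,.24),np.radians(-50),8): print([float(v) for v in r])
E
```

```text
t: 23.6
tool_pos: [0.4537, -0.3526, 0.0118]
orientation: [-1.153, 1.292, -1.293]
force: [0.6, 0.2, 2.7]
opening: 0.0241
t23.60 tcp [ 0.4537 -0.3526  0.0118] x-yaw -96.52 ydir [ 0.001 -0.    -1.   ] q [-0.75  0.27  1.74  0.    1.13 -0.64] F [0.6 0.2 2.7] M [0.03 0.03 0.03] open 24.1
t: 24.6
tool_pos: [0.4547, -0.3536, 0.2422]
orientation: [-1.152, 1.286, -1.299]
force: [0.3, -0.4, -3.5]
opening: 0.0242
t24.60 tcp [ 0.4547 -0.3536  0.2422] x-yaw -96.53 ydir [ 0.005 -0.005 -1.   ] q [-0.75  0.05  1.54 -0.    1.54 -0.64] F [ 0.3 -0.4 -3.5] M [-0.04  0.1   0.01] open 24.2
[-42.1, 0.3, 0.8, -0.001, -0.102, 0.001]
[-41.8, 0.4, 5.1, -0.001, -0.102, 0.001]
[-41.1, 0.4, 9.3, -0.001, -0.102, 0.001]
[-40.0, 0.4, 13.4, -0.001, -0.102, 0.001]
[-38.4, 0.5, 17.4, -0.001, -0.102, 0.001]
[-36.4, 0.5, 21.2, -0.001, -0.102, 0.001]
[-34.1, 0.5, 24.8, -0.001, -0.102, 0.001]
[-31.4, 0.5, 28.1, -0.001, -0.102, 0.001]
```

View pics/s10.png

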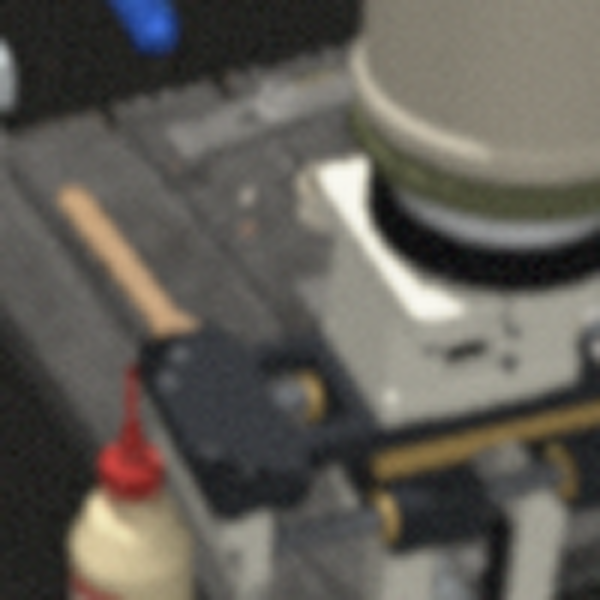

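```bash
python3 -m inch '[[[-42,0,1,0,-0.102,0],[-42,0,5,0,-0.102,0],[-41,0,9.5,0,-0.102,0],[-40,0,13.5,0,-0.102,0],[-38.5,0,17.5,0,-0.102,0],[-36.5,0,21,0,-0.102,0],[-34,0,25,0,-0.102,0],[-31.5,0,28,0,-0.102,0]]]'
python3 - <<'E'
from plan import *
show()
p=gpt(.0125,.0583,.12); print(p)
for r in rows(p,GY,8): print([float(v) for v in r])
E
```

```text
t: 25.65
tool_pos: [0.4975, -0.0166, 0.2356]
orientation: [-1.463, 0.677, -0.675]
force: [0.0, -0.6, -3.1]
opening: 0.0239
t25.65 tcp [ 0.4975 -0.0166  0.2356] x-yaw -49.59 ydir [-0.001  0.    -1.   ] q [-0.14 -0.15  1.75 -0.    1.54 -0.84] F [ 0.  -0.6 -3.1] M [-0.09 -0.04  0.06] open 23.9
[0.54303104 0.39006491 0.12      ]
[-35.0, 14.5, 37.3, 0.0, -0.096, -0.0]
[-31.3, 14.4, 40.5, 0.0, -0.096, -0.0]
[-27.2, 14.4, 43.3, 0.0, -0.096, -0.0]
[-22.9, 14.4, 45.7, 0.0, -0.096, -0.0]
[-18.4, 14.4, 47.7, 0.0, -0.096, -0.0]
[-13.7, 14.4, 49.3, 0.0, -0.096, -0.0]
[-8.9, 14.4, 50.4, 0.0, -0.096, -0.0]
[-4.0, 14.4, 51.0, 0.0, -0.096, -0.0]
```

```bash
python3 -m inch '[[[-35,0,37.5,0,-0.096,0],[-31.5,10,40.5,0,-0.096,0],[-27,18,43.5,0,-0.096,0],[-23,18,45.5,0,-0.096,0],[-18.5,18,47.5,0,-0.096,0],[-13.5,18,49.5,0,-0.096,0],[-9,18,50.5,0,-0.096,0],[-4,15,51,0,-0.096,0]]]'
python3 -m inch '[[[0,0,0,0,0,0],[0,0,0,0,0,0],[0,0,0,0,0,0]]]'
python3 - <<'E'
from plan import *
show()
for r in rows(gpt(.0125,.0583,.05),GY,1): print([float(v) for v in r])
c=optics.read_camera("scene"); cv2.imwrite("pics/s11.png",crop(c["image"],195,110,80,85,7))
E
```

```text
t: 26.65
tool_pos: [0.5449, 0.3899, 0.1194]
orientation: [-1.571, 0.078, -0.075]
force: [1.1, -0.2, -2.2]
opening: 0.0236
t: 27.02
tool_pos: [0.5462, 0.3877, 0.1221]
orientation: [-1.569, 0.08, -0.081]
force: [0.9, 0.1, -2.4]
opening: 0.0242
t27.02 tcp [0.5462 0.3877 0.1221] x-yaw -5.87 ydir [ 0.001  0.    -1.   ] q [ 0.54  0.38  1.39 -0.    1.37 -0.93] F [ 0.9  0.1 -2.4] M [ 0.04 -0.02 -0.01] open 24.2
[-3.5, 72.1, 2.1, -0.0, -0.008, 0.001]
```

View pics/s11.png

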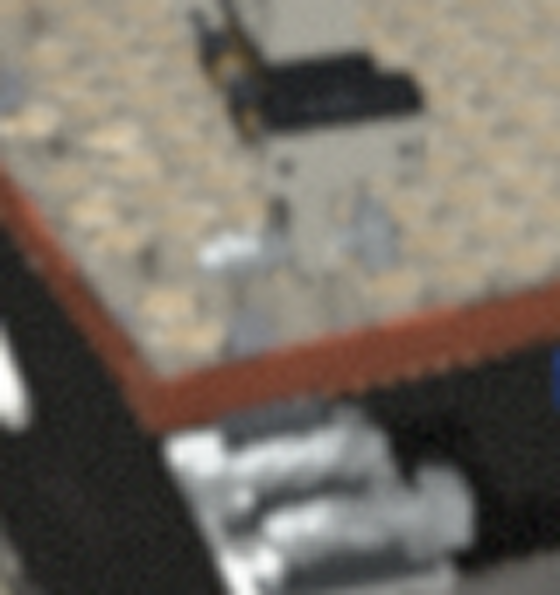

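```bash
python3 -m inch '[[[-3.5,25,2,0,-0.008,0],[0,25,0,0,0,0],[0,12,0,0,0,0],[0,5,0,0,0,0],[0,0,0,0,0,0],[0,0,0,0,0,0],[0,0,0,0,0,0]]]'
python3 - <<'E'
from plan import *
show()
for r in rows(gpt(.0125,.0583,.044),GY,1): print([float(v) for v in r])
E
```

```text
t: 27.95
tool_pos: [0.543, 0.3914, 0.0554]
orientation: [-1.569, 0.072, -0.074]
force: [-0.0, 0.1, -2.7]
opening: 0.0242
t27.95 tcp [0.543  0.3914 0.0554] x-yaw -5.32 ydir [ 0.001  0.001 -1.   ] q [ 0.55  0.44  1.44 -0.    1.26 -0.93] F [-0.   0.1 -2.7] M [0.02 0.02 0.  ] open 24.2
[0.2, 11.4, -1.3, -0.001, 0.001, 0.001]
```

```bash
python3 -m inch '[[[0.2,5,-1.3,0,0,0],[0,4,0,0,0,0],[0,1.5,0,0,0,0],[0,0,0,0,0,0],[0,0,0,0,0,0]]]'
python3 - <<'E'
from plan import *
show()
for r in rows(gpt(.0125,.0583,.0388),GY,1): print([float(v) for v in r])
E
python3 -m inch '[[[0,1,0,0,0,0],[0,0,0,0,0,0]]]'
python3 -m inch '[[[0,0.7,0,0,0,0],[0,0,0,0,0,0]]]'
python3 -m inch '[[[0,0.7,0,0,0,0],[0,0,0,0,0,0]]]'
```

```text
t: 28.58
tool_pos: [0.5426, 0.3898, 0.044]
orientation: [-1.569, 0.073, -0.073]
force: [-0.1, -0.3, -3.3]
opening: 0.0239
t28.57 tcp [0.5426 0.3898 0.044 ] x-yaw -5.31 ydir [ 0.  0. -1.] q [ 0.55  0.45  1.44 -0.    1.24 -0.93] F [-0.1 -0.3 -3.3] M [-0.03 -0.03  0.01] open 23.9
[0.4, 5.2, 0.3, -0.0, 0.001, 0.0]
t: 28.82
tool_pos: [0.5425, 0.3898, 0.0429]
orientation: [-1.57, 0.073, -0.073]
force: [0.8, 0.1, -3.6]
opening: 0.0242
t: 29.08
tool_pos: [0.5425, 0.3897, 0.0421]
orientation: [-1.57, 0.073, -0.073]
force: [0.7, -0.6, -3.7]
opening: 0.0237
t: 29.32
tool_pos: [0.5425, 0.3897, 0.0414]
orientation: [-1.57, 0.073, -0.073]
force: [-0.3, -0.6, -4.4]
opening: 0.0239
```

```bash
python3 -m inch '[[[0,0.8,0,0,0,0],[0,0,0,0,0,0]]]'
python3 -m inch '[[[0,0.7,0,0,0,0],[0,0,0,0,0,0]]]'
python3 -m inch '[[[0,0.7,0,0,0,0],[0,0,0,0,0,0]]]'
python3 -m inch '[[[0,0.7,0,0,0,0],[0,0,0,0,0,0]]]'
```

```text
t: 29.58
tool_pos: [0.5425, 0.3898, 0.0407]
orientation: [-1.57, 0.073, -0.073]
force: [-0.2, 0.6, -2.6]
opening: 0.0244
t: 29.82
tool_pos: [0.5426, 0.3898, 0.0402]
orientation: [-1.569, 0.073, -0.073]
force: [0.6, -0.6, -2.5]
opening: 0.024
t: 30.08
tool_pos: [0.5428, 0.39, 0.0397]
orientation: [-1.569, 0.072, -0.073]
force: [-0.5, -0.0, -0.4]
opening: 0.0244
t: 30.32
tool_pos: [0.5429, 0.3902, 0.0393]
orientation: [-1.569, 0.072, -0.073]
force: [-1.0, 1.9, 3.0]
opening: 0.0239
```

```bash
python3 -m inch '[[[0,0.6,0,0,0,0],[0,0,0,0,0,0]]]'
python3 -m inch '[[[0,0.4,0,0,0,0],[0,0,0,0,0,0]]]'
python3 -m inch '[[[0,0,0,0,0,0],[0,0,0,0,0,0]]]' 38
python3 -m inch '[[[0,-15,0,0,0,0],[0,-30,0,0,0,0],[0,-40,0,0,0,0],[0,-40,0,0,0,0]]]'
python3 - <<'E'
from plan import *
show()
for r in rows((.45,.10,.2),np.radians(-40),8): print([float(v) for v in r])
E
```

```text
t: 30.58
tool_pos: [0.543, 0.3904, 0.039]
orientation: [-1.568, 0.072, -0.074]
force: [-1.0, 1.9, 5.2]
opening: 0.0243
t: 30.82
tool_pos: [0.5431, 0.3906, 0.0389]
orientation: [-1.568, 0.072, -0.074]
force: [-1.1, 2.7, 6.1]
opening: 0.024
t: 31.08
tool_pos: [0.5422, 0.3893, 0.0371]
orientation: [-1.57, 0.073, -0.072]
force: [-1.0, -0.6, 0.3]
opening: 0.0369
t: 31.58
tool_pos: [0.5425, 0.3896, 0.1647]
orientation: [-1.57, 0.073, -0.073]
force: [0.0, 0.6, -0.0]
opening: 0.0383
t31.57 tcp [0.5425 0.3896 0.1647] x-yaw -5.32 ydir [ 0. -0. -1.] q [ 0.55  0.34  1.35 -0.    1.44 -0.93] F [ 0.   0.6 -0. ] M [ 0.04 -0.06 -0.01] open 38.3
[-8.2, -4.4, -37.1, -0.0, 0.076, 0.0]
[-5.3, -4.4, -37.6, -0.0, 0.076, 0.0]
[-2.5, -4.4, -37.9, -0.0, 0.076, 0.0]
[0.4, -4.4, -38.0, -0.0, 0.076, 0.0]
[3.3, -4.4, -37.9, -0.0, 0.076, 0.0]
[6.1, -4.4, -37.5, -0.0, 0.076, 0.0]
[8.9, -4.4, -36.9, -0.0, 0.076, 0.0]
[11.7, -4.4, -36.1, -0.0, 0.076, 0.0]
```

```bash
python3 -m inch '[[[-8,-5,-37,0,0.076,0],[-5.5,-5,-37.5,0,0.076,0],[-2.5,-5,-38,0,0.076,0],[0.5,-5,-38,0,0.076,0],[3.5,-5,-38,0,0.076,0],[6,-5,-37.5,0,0.076,0],[9,-5,-37,0,0.076,0],[11.5,-5,-36,0,0.076,0]]]'
python3 -m inch '[[[0,0,0,0,0,0],[0,0,0,0,0,0]]]'
python3 - <<'E'
from meas import *
t=avg("top",6); c=avg("scene",6); np.save("t12.npy",t,allow_pickle=True); np.save("s12.npy",c,allow_pickle=True)
cv2.imwrite("pics/t12.png",crop(t["image"],185,205,70,50,11)); cv2.imwrite("pics/s12.png",crop(c["image"],205,145,70,54,11)); cv2.imwrite("pics/tfull12.png",t["image"])
for yc,sg in ((.058,1),(0,-1),(-.058,1)):
    r=[]
    for yc2 in (yc+.004,yc,yc-.004):
        xs,ys,I=strip(t,gpt(0.,yc2,0.)[:2],GY,.054,.075,.012,.0005)
        v=I[abs(ys)<.002].mean(0); r.append((cross(xs,v,150)*1e3).round(1)[-1 if sg>0 else 0])
    xs,ys,I=strip(t,gpt(0.,yc,0.)[:2],GY,.054,.07,.03,.001)
    w=I[:,(sg*xs>.051)&(sg*xs<.056)].mean(1); print(yc,"head end",r,"head lat",[(th,(cross(ys,w,th)*1e3).round(1)) for th in (150,180)])
E
```

```text
t: 32.58
tool_pos: [0.4494, 0.0992, 0.2039]
orientation: [-1.499, 0.549, -0.551]
force: [0.5, -0.7, 0.7]
opening: 0.0377
t: 32.83
tool_pos: [0.45, 0.1006, 0.2034]
orientation: [-1.499, 0.547, -0.549]
force: [0.1, -0.2, -0.2]
opening: 0.038
0.058 head end [np.float64(56.8), np.float64(57.1), np.float64(57.1)] head lat [(150, array([-12.5,  14.5])), (180, array([-9.9, 13. ]))]
0 head end [np.float64(-58.3), np.float64(-58.5), np.float64(-58.3)] head lat [(150, array([-15.5,  13.9])), (180, array([-13.9,  12.2]))]
-0.058 head end [np.float64(57.9), np.float64(57.7), np.float64(57.8)] head lat [(150, array([-13.9,  14.9])), (180, array([-12.3,  13.8]))]
```

View pics/t12.png

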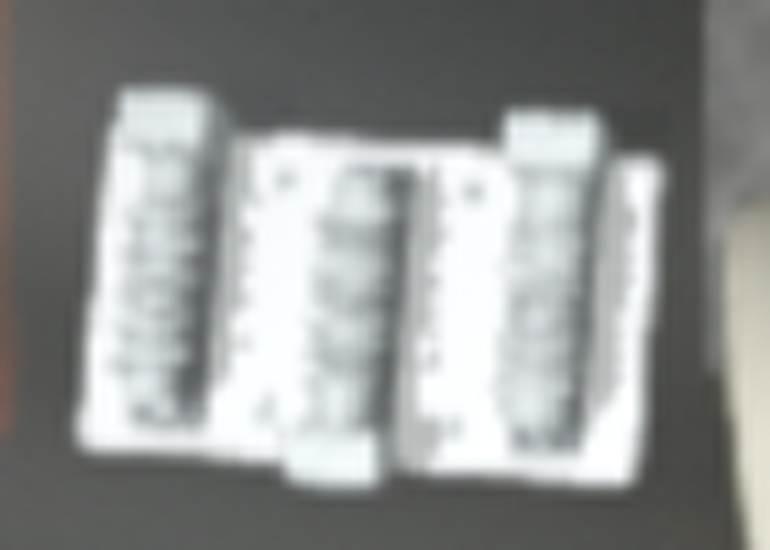

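View pics/s12.png

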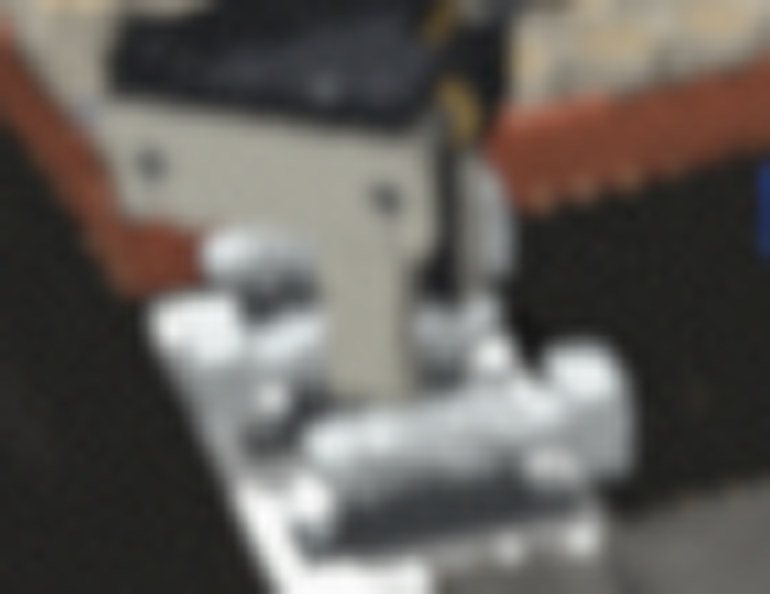

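View pics/tfull12.png

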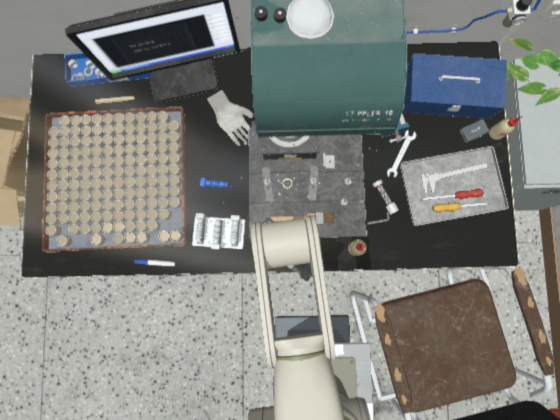

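The top view shows all three screws in their rows: coarse on the left at (200,232), mid in the centre at (217,235), fine on the right at (235,233). In the scene view the gripper hides part of the gauge, so I'll clear it and check the heights.

```bash
python3 -m inch '[[[0,-40,0,0,0,0],[0,-50,0,0,0,0],[0,-50,-10,0,0,0],[0,-40,-30,0,0,0],[0,0,-30,0,0,0],[0,0,0,0,0,0],[0,0,0,0,0,0]]]'
python3 - <<'E'
from meas import *
c=avg("scene",10); np.save("s13.npy",c,allow_pickle=True)
cv2.imwrite("pics/s13.png",crop(c["image"],205,145,70,54,11))
s=monitor.read_state(); print(s["t"],s["tool_pos"])
E
```

```text
t: 34.3
tool_pos: [0.4047, 0.0471, 0.3823]
orientation: [-1.5, 0.549, -0.548]
force: [1.0, 0.2, -0.4]
opening: 0.038
34.8 [0.40463684 0.04704815 0.38252672]
```

View pics/s13.png

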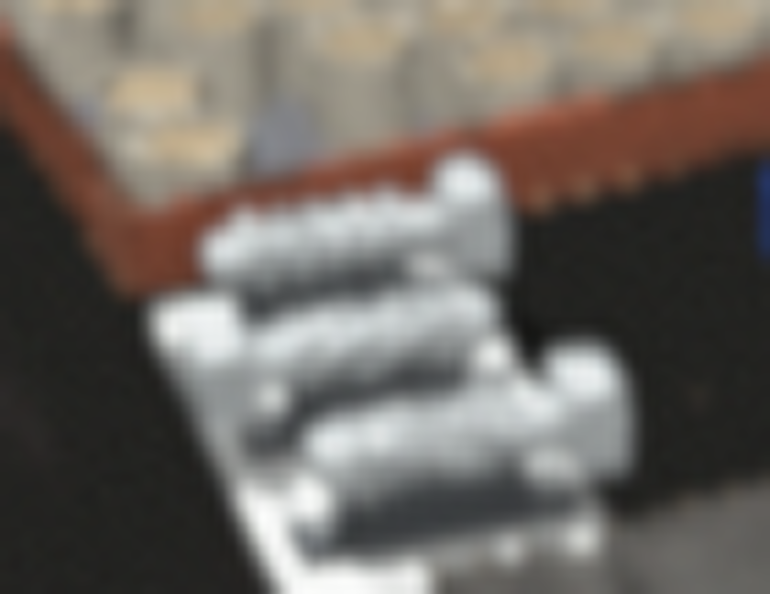

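```bash
python3 - <<'E'
from meas import *
def prof(c,yc,z,hx=.022):
    # sample along lines parallel to row axis in plane through the axis facing the camera: offset w upward (z direction) at y=yc
    o=-cv2.Rodrigues(c["rvec"])[0].T@c["tvec"]
    g=cv2.cvtColor(c["image"],cv2.COLOR_BGR2GRAY).astype(float)
    ax=gpt(0.,yc,z); v=o-ax; a=gpt(1.,0.,0.)-gpt(0.,0.,0.); v=v-a*(v@a); v/=np.linalg.norm(v); u=np.cross(v,a); u*=np.sign(u[2])
    ws=np.arange(-.025,.0251,.0005); xs=np.linspace(-hx,hx,45)
    P=ax+xs[None,:,None]*a+ws[:,None,None]*u
    uv=proj(c,P.reshape(-1,3)); return ws,mc(g,[uv[:,1],uv[:,0]],order=1).reshape(len(ws),-1).mean(1)
s13=np.load("s13.npy",allow_pickle=True).item(); s0=np.load("s0.npy",allow_pickle=True).item()
for nm,c,y in (("coarse",s13,.058),("mid",s13,0.),("fine",s13,-.058),("START proud mid",s0,-.058)):
    ws,v=prof(c,y,.040)
    i=(ws>-.022)&(ws<.004); 
    e=cross(ws[i],v[i],125); k=np.argmin(np.diff(v[i])); 
    print(nm,"lower edge (mm)",(e*1e3).round(2),v[::6].astype(int))
E
```

```text
coarse lower edge (mm) [-18.11  -6.13] [205 180 138  98  83  94 117 142 167 189 201 193 164 125  96  87  99]
mid lower edge (mm) [-18.9   -6.58] [200 170 126  89  81  98 121 145 170 192 204 197 168 129 102 101 114]
fine lower edge (mm) [-8.15] [ 72  61  61  68  86 110 133 153 172 191 201 197 174 135 103 100 115]
START proud mid lower edge (mm) [-4.09] [ 71  61  60  63  69  83 103 125 147 170 188 197 189 163 133 116 115]
```

```bash
python3 - <<'E'
from h import *
c=np.load("s13.npy",allow_pickle=True).item(); cv2.imwrite("pics/full13.png",c["image"])
E
```

```text
(no output)
```

View pics/full13.png

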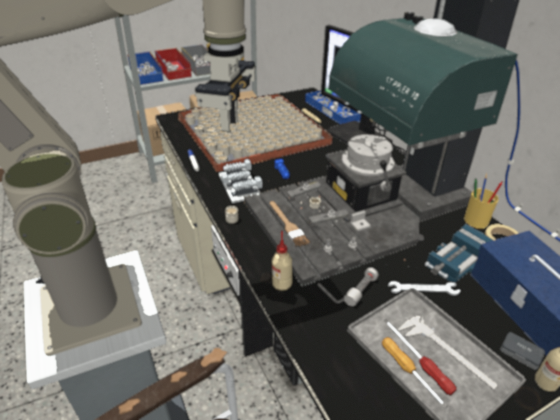

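The bush (232,214), bottle (282,268), plug gauge (360,287), brush (287,222), pen (193,160) and blue screw (282,168) are all where they started. The gripper is clear, so I'm handing in.

```bash
python3 - <<'E'
from plant import robot
print(robot.close_job())
E
```

```text
the job is handed in; nothing more can be done
None
```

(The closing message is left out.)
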